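Drift the punching jig's plate into line and fit its bolt

TASK

In the strap-punching jig the sliding plate has crept out of line with the drilled clamp bar hidden under it. Push the drift pin gently down through the plate's hole nearest the end stop, feel its tip into the bar's hole, and let the taper draw the plate into line until the pin's collar sits on the plate; leave it there, then fit the square-headed bolt fully home in the other hole. Do not force either one: contact stays under 30 N throughout, so when it lands or binds, ease it sideways rather than press harder; leave the beeswax and the spool where they are.

Things in the scene. Friction and masses are not known exactly. Their poses are not given: they have to be found in the camera images.
- jig: Fixed aluminium bed of the strap-punching jig, 76 x 170 x 46 mm, with four small bench lugs. Origin: centre of its underside; z up, y along its length. Dark steel rails, 10 mm wide, lie along its long sides up to 58 mm above the bench; a dark end stop, 56 x 10 mm, stands across its +y end up to 66 mm. It is hollow and holds the clamp bar.
- bar_middle (a point): Fixed point of the jig at y = +45 mm, 46 mm up: top of the clamp bar's drift hole if the bar stood in the middle. The bar (dark steel, 34 mm thick, under the plate) is locked at an unknown shift up to 8 mm either way along the jig's y and does not give. Its two 13 mm through holes, 90 mm apart along y, show only through the plate's holes. Below it is free space.
- plate_drift_hole (a point): Centre of the sliding plate's hole nearest the end stop, on its top face, 56 mm above the bench. Steel plate, 54 x 124 x 10 mm, captive on the bed; slides only along the jig's y, 11 mm either way of the middle (starts within 1 mm of it), takes about 5 N (more if fast), stays where left. Two round 13 mm holes, 90 mm apart. A drift tip resting on the bar can shift 2.5 mm either way before the pin pushes the plate along.
- plate_bolt_hole (a point): Centre of the plate's bolt hole at the plate's top face, 90 mm from the drift hole in the jig's -y direction; moves with the plate.
- rack: Fixed wooden stand, 60 x 150 x 70 mm, whose top board has two 16 mm holes on its centre line at y = +45 and -45 mm. Drift and bolt hang in it by their collars, either one in either hole. Origin: centre of its underside, y along its length.
- drift: Drift pin, steel, about 120 g, 100 mm long, hanging upright in the rack. Origin at the tip, z up along it. Taper from 6 mm diameter at the tip to 12 mm at z = 28 mm, straight 12 mm shank to z = 50, round collar of 24 mm diameter z = 50 to 56, square handle 16 x 16 mm (sides along its x and y) to z = 100. Home: collar on the plate, tip 6 mm above the bench.
- drift_tip (a point): Tip of the drift pin.
- bolt: Square-headed plain bolt (no thread, it is not turned), steel, about 120 g, 62 mm long, hanging upright in the rack. Origin at the tip, z up along it. Shank of 10.5 mm diameter, chamfered, to z = 28 mm, washer collar of 25 mm diameter z = 28 to 32, square head 20 x 20 mm (sides along its x and y) to z = 62. Home: collar on the plate, tip 28 mm above the bench.
- bolt_tip (a point): Tip of the bolt.
- beeswax: Bystander: loose beeswax block, 36 x 58 x 20 mm; origin under its centre.
- spool: Bystander: loose thread spool standing upright, 36 x 55 x 70 mm; origin under its centre.
Things that resemble listed ones, but are neither listed nor needed, are in the scene too. What is shaped like the bolt but purple is not meant.

How it is judged:
By the outcome, as a careful person would: the job done as asked, in the order asked, and still so for the second after the job is handed in, with the robot touching nothing.
It also fails if it takes over 72 s, if anything falls off the work surface, if the arm or the gripper's body presses on something with over 40 N, if the wrist force passes 120 N, or if a joint passes its speed limit or range.

ROBOT

A 6-joint arm with a two-finger parallel gripper is mounted at the origin on a cart in front of the work surface, level with it; the furniture and walls round the work are solid. World frame = base frame: x ahead of the robot, y to its left, z up, the work surface at z = 0. Lengths are in m, angles in rad, forces in N, time in s.
With the tool pointing down it reaches from about 0.325 to 0.925 m from the base axis. Payload 3.1 kg.
Tool frame: the origin (TCP) lies on the front face of the gripper's body, between the roots of the fingers; the fingertips stand 73 mm ahead of it and the grasp point (between the pads) lies 54 mm ahead of it; z points along the fingers, y is the direction in which the jaws open and shut (so a half turn about z gives the same grasp; the last joint's range is limited). The gripper opens to 85 mm and grips with 20 to 120 N. Pads are 22 mm wide; open, the fingers measure 114 mm over their backs; the gripper's body (76 mm by 85 mm) begins 54 mm behind the grasp point. The pads swing forward as they close: fully open they stand 13 mm farther back than shut.
Start: joints at [1.154, 0.217, 1.613, -0, 1.311, -0.112], TCP at [0.188, 0.596, 0.304] pointing down, gripper open.
Joint ranges: [-2.75, 2.75], [-0.78, 2.1], [0.31, 2.55], [-1.13, 4.27], [0.13, 2.63], [-2.58, 2.58]. Speed limits (rad/s): [2.79, 2.79, 3.14, 3.14, 3.14, 3.14].

INTERFACE

Orientations are given as a 3x3 rotation matrix whose columns are the frame's x, y, z axes.
In Python, from plant import env gives the robot as it stands. The module is installed in compiled form; this text tells all that it offers.
- The arm moves only by the tool send_rows, never from a script. Its argument "plan" is a list of rows, each a list of 3 entries, a list of its own where there are three numbers: the opening, from 0 (shut) to 1 (fully open), then the shift along the world's x, y, z in cm, then the turn about the world's z in rad. In form: [[jaw, [dx, dy, dz], roll], ...]. A call has 1 to 5 rows; each row shifts and turns the pose as measured when the row begins; what a row does not reach is not made up. A row lasts 1/12 s, in which the tool goes at most 41.7 mm and 7.16 degrees, less where a joint would pass 70% of its speed; a pose out of reach is approached as far as the arm can. A call with a gripper value outside its range is refused whole. The fingers move at their own pace and stop on an object; "force" is the grip in N (left out, the last holds). Time passes only in rows, so rows that do not move let the fingers close. It gives the time, the measured TCP pose, the force and the opening at its end, in the units of the state.
- env.sense(): the state, without advancing time (a new reading comes with each control period).
- env.capture(name): name is "scene" or "top"; returns a dict with "image" (384x512x3 uint8, red, green, blue), "depth" (384x512 float32, m along the optical axis (not along the pixel's ray), 0 where there is no reading), "K" (3x3 intrinsics, pixels), "D" ([k1, k2, p1, p2, k3] as OpenCV has them; the pictures are not rectified), "R" (3x3) and "t" (3): a world point X has camera coordinates R X + t. Camera axes: x right, y down, z forward; pixel columns grow to the right and rows downward; lengths in m; the calibration is good to about 2 mm. A picture is of the moment at which its call begins.
- env.hand_in(): hands the job in, once; it reports no verdict.
Trained networks look in a picture, given as the dict that the camera call returned (one of the last four; its "shot" number tells which), for a name from the list of things; names that differ only in an ending like _2 or _b are one class to them, and where a whole thing is asked for, a point or a joint stands for the part that bears it (a point fixed in the world has none). Each returns a list of dicts, best first, with "p" (0 to 1); they miss things now and then, are a little off and sometimes report something else, mostly with a low value. They report only what shows in the picture. A call takes as long as a camera call. They do not tell look-alikes from the thing itself.
- env.trace(picture, thing): "pixels" (384x512 bool, what is visible of it) and "extent" ([left, top, width, height] in pixels, round what is visible of it).
The state is a dict: "clock": time; "joint_pos": joint angles; "joint_velocities": joint speeds; "tau": joint torques, N m; "tcp_pos": TCP position; "ee_rot": TCP orientation; "wrist_force": force on the tool from outside, world axes, zero at the start; "moment": the same for the moment, N m; "width": finger opening in m.
Only numpy, scipy, OpenCV 4.12 (cv2) and the standard library are available. Lean on these libraries where they do the work, as an engineer would, in place of code of your own. Each camera call takes 0.05 s, during which the arm holds its last target.

## Working session

There is one attempt and no reset: what is moved stays moved. The work goes in short steps, Python scripts to look and compute and a tool call to move; the robot and the scene stay as the last step left them, time stands still between calls to the robot, and variables do not carry over. Pictures are saved under pics/ and viewed, and the job is handed in when it is done.

Besides the shell and the picture viewer there is one more tool, called after ">>>" by a JSON object that holds its "method" and its "body", one argument or row to a line. send_rows: Moves the arm, as the interface text tells. Its arguments: {"type":"object","properties":{"plan":{"type":"array"},"force":{"type":"number"}},"required":["plan"]}

```bash
mkdir -p pics; ls; cat > h.py <<'E'
import numpy as np, cv2, pickle
from plant import env
def save(img,name): cv2.imwrite('pics/'+name,cv2.cvtColor(img,cv2.COLOR_RGB2BGR))
def cloud(c):
    h,w=c['depth'].shape
    u,v=np.meshgrid(np.arange(w),np.arange(h))
    p=cv2.undistortPoints(np.stack([u,v],-1).reshape(-1,1,2).astype(np.float64),c['K'],np.array(c['D'])).reshape(h,w,2)
    d=c['depth']
    X=np.dstack([p[...,0]*d,p[...,1]*d,d])
    return (X-np.array(c['t']))@np.array(c['R'])
def ray(c,uv):
    p=cv2.undistortPoints(np.array(uv,float).reshape(-1,1,2),c['K'],np.array(c['D'])).reshape(-1,2)
    R=np.array(c['R']);o=-R.T@np.array(c['t'])
    return o,np.c_[p,np.ones(len(p))]@R
def atz(c,uv,z):
    o,d=ray(c,uv); return o+d*((z-o[2])/d[:,2:3])
def proj(c,X):
    r,_=cv2.Rodrigues(np.array(c['R'])); return cv2.projectPoints(np.array(X,float).reshape(-1,1,3),r,np.array(c['t'],float),c['K'],np.array(c['D']))[0].reshape(-1,2)
E
python3 - <<'E'
from h import *
s=env.sense(); print({k:np.round(v,3).tolist() for k,v in s.items()})
for n in ['scene','top']:
    c=env.capture(n); pickle.dump(c,open(n+'0.pkl','wb')); save(c['image'],n+'0.png')
    print(n,-np.array(c['R']).T@c['t'],np.round(c['K'],1).tolist(),c['D'])
    for t in ['jig','rack','drift','bolt','plate_drift_hole','plate_bolt_hole','beeswax','spool','drift_tip','bolt_tip']:
        try: print(t,[(round(float(r['p']),2),list(np.round(r['extent']))) for r in env.trace(c,t)])
        except Exception as e: print(t,e)
E
```

```text
pics
{'clock': 0.0, 'joint_pos': [1.154, 0.218, 1.615, 0.0, 1.311, -0.112], 'joint_velocities': [0.001, 0.003, -0.002, 0.0, -0.003, 0.002], 'tau': [-0.0, -39.683, -30.386, -0.0, 0.009, -0.0], 'tcp_pos': [0.187, 0.596, 0.303], 'ee_rot': [[-0.954, 0.3, -0.001], [0.3, 0.954, -0.002], [0.0, -0.002, -1.0]], 'wrist_force': [0.452, -0.347, -0.584], 'moment': [0.014, -0.048, -0.029], 'width': 0.085}
scene [ 0.11969031 -0.43399883  0.76691769] [[413.4, 0.0, 260.1], [0.0, 413.4, 184.3], [0.0, 0.0, 1.0]] [-0.12060662  0.          0.          0.          0.        ]
jig [(0.94, [np.float64(253.0), np.float64(181.0), np.float64(78.0), np.float64(86.0)]), (0.72, [np.float64(166.0), np.float64(133.0), np.float64(16.0), np.float64(16.0)])]
rack [(0.74, [np.float64(160.0), np.float64(136.0), np.float64(51.0), np.float64(61.0)])]
drift [(0.71, [np.float64(189.0), np.float64(147.0), np.float64(5.0), np.float64(24.0)])]
bolt [(0.46, [np.float64(172.0), np.float64(134.0), np.float64(10.0), np.float64(14.0)]), (0.44, [np.float64(150.0), np.float64(168.0), np.float64(6.0), np.float64(21.0)])]
plate_drift_h
[... 1196 characters left out ...]
(236.0), np.float64(9.0), np.float64(10.0)]), (0.42, [np.float64(159.0), np.float64(199.0), np.float64(10.0), np.float64(7.0)])]
plate_drift_hole [(0.61, [np.float64(261.0), np.float64(171.0), np.float64(41.0), np.float64(32.0)])]
plate_bolt_hole [(0.75, [np.float64(258.0), np.float64(176.0), np.float64(44.0), np.float64(24.0)])]
beeswax [(0.8, [np.float64(215.0), np.float64(216.0), np.float64(22.0), np.float64(18.0)])]
spool [(0.67, [np.float64(330.0), np.float64(143.0), np.float64(19.0), np.float64(17.0)])]
drift_tip [(0.58, [np.float64(190.0), np.float64(208.0), np.float64(6.0), np.float64(8.0)])]
bolt_tip [(0.45, [np.float64(169.0), np.float64(235.0), np.float64(10.0), np.float64(5.0)])]
```

```bash
python3 - <<'E'
from h import *
c=pickle.load(open('scene0.pkl','rb'))
save(cv2.resize(c['image'],(800,600),interpolation=cv2.INTER_CUBIC),'s_full.png')
save(cv2.resize(c['image'][120:270,130:330],(800,600),interpolation=cv2.INTER_CUBIC),'s_crop.png')
c=pickle.load(open('top0.pkl','rb'))
save(cv2.resize(c['image'],(800,600),interpolation=cv2.INTER_CUBIC),'t_full.png')
save(cv2.resize(c['image'][120:270,140:340],(800,600),interpolation=cv2.INTER_CUBIC),'t_crop.png')
E
```

```text
(no output)
```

View pics/s_full.png

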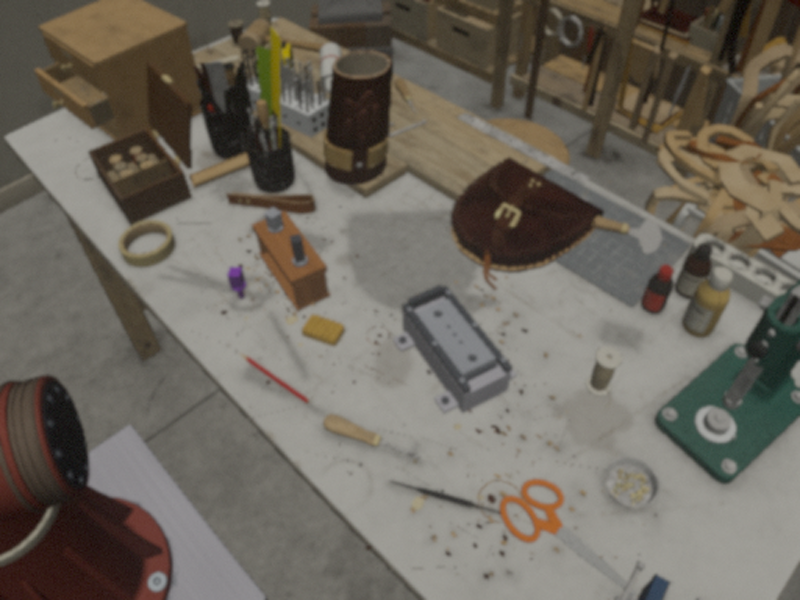

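View pics/s_crop.png

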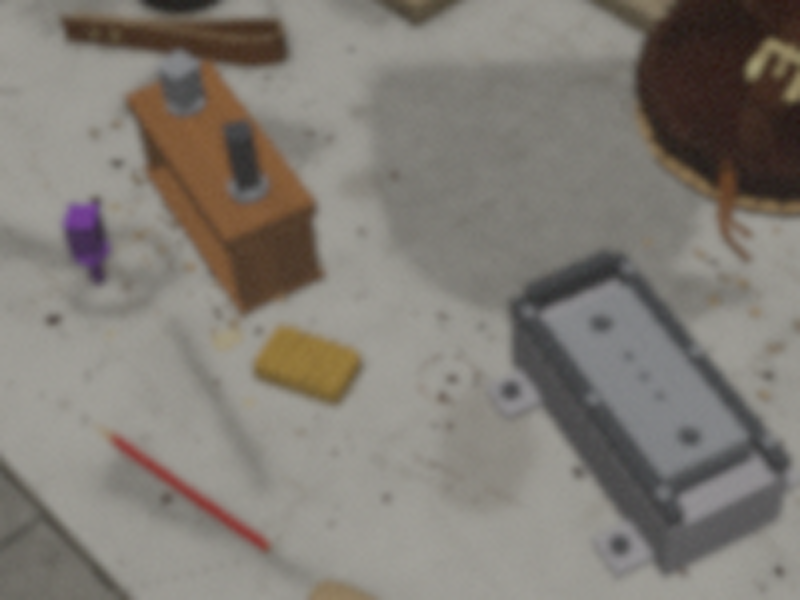

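View pics/t_full.png

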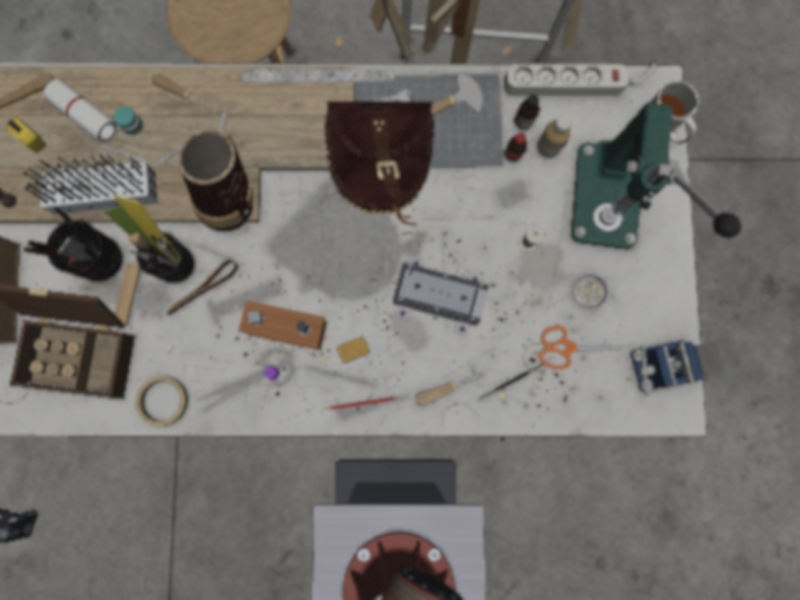

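View pics/t_crop.png

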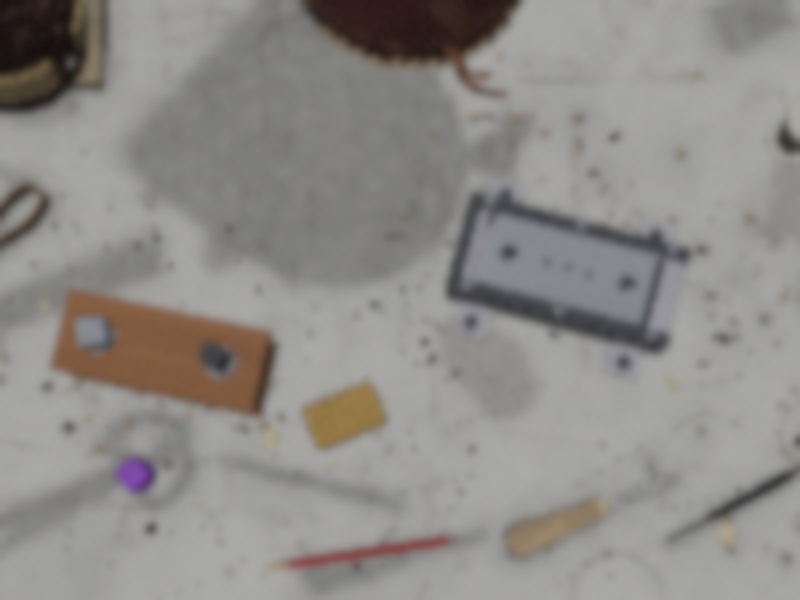

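The scene crop shows the rack at (180–320, 60–310). The light grey square-headed bolt is at (183,85) and the dark drift at (240,160). The purple look-alike is at (85,235) outside the rack, so it is not meant. The jig's end stop is its upper-left end, so the drift hole is at scene crop (600,322) and the bolt hole at (690,436). Next I'll measure these precisely.

```bash
python3 - <<'E'
from h import *
S=pickle.load(open('scene0.pkl','rb'));T=pickle.load(open('top0.pkl','rb'))
def crop(c,x,y,w,h,k,n): save(cv2.resize(c['image'][y:y+h,x:x+w],(w*k,h*k),interpolation=cv2.INTER_CUBIC),n)
crop(T,250,160,70,52,11,'t_jig.png');crop(T,150,185,62,42,12,'t_rack.png');crop(S,155,125,62,60,10,'s_rack.png');crop(S,250,178,85,92,6,'s_jig.png')
def blob(c,x,y,r=4):
    g=cv2.cvtColor(c['image'],cv2.COLOR_RGB2GRAY).astype(float)[y-r:y+r+1,x-r:x+r+1]
    bg=np.median(np.r_[g[0],g[-1],g[:,0],g[:,-1]]); w=np.clip(bg-g-8,0,None)
    yy,xx=np.mgrid[y-r:y+r+1,x-r:x+r+1]
    return (w*xx).sum()/w.sum(),(w*yy).sum()/w.sum()
# top crop (140,120) scale 4 ; scene crop (130,120)
for nm,tp,sp in [('drifthole',(508,252),(600,322)),('bolthole',(627,283),(690,436))]:
    a=blob(T,round(140+tp[0]/4),round(120+tp[1]/4)); b=blob(S,round(130+sp[0]/4),round(120+sp[1]/4))
    print(nm,a,atz(T,a,.056),b,atz(S,b,.056))
# depth clouds
for c,n in((T,'top'),(S,'scene')):
    P=cloud(c)
    for t in ['jig','rack']:
        pass
    for nm,lo,hi in [('jigplate',None,None)]:
        pass
    u=proj(c,[[.36,0,.056]]);
    m=(P[...,2]>.02)&(P[...,0]>.2)&(P[...,0]<.7)&(c['depth']>0)
    for z in [.056,.058,.066,.07,.0,.1,.12]:
        print(n,z,(np.abs(P[m][:,2]-z)<.002).sum())
E
```

```text
drifthole (np.float64(266.74632352941177), np.float64(182.625)) [[ 0.56116    -0.03376169  0.056     ]] (np.float64(279.84963768115944), np.float64(200.44021739130434)) [[ 0.56165553 -0.03383053  0.056     ]]
bolthole (np.float64(296.6895074946467), np.float64(190.6573875802998)) [[ 0.53747875 -0.121958    0.056     ]] (np.float64(301.86245954692555), np.float64(228.7411003236246)) [[ 0.53820087 -0.12091469  0.056     ]]
top 0.056 921
top 0.058 894
top 0.066 463
top 0.07 813
top 0.0 0
top 0.1 537
top 0.12 119
scene 0.056 1209
scene 0.058 1653
scene 0.066 577
scene 0.07 659
scene 0.0 0
scene 0.1 387
scene 0.12 258
```

View pics/t_jig.png

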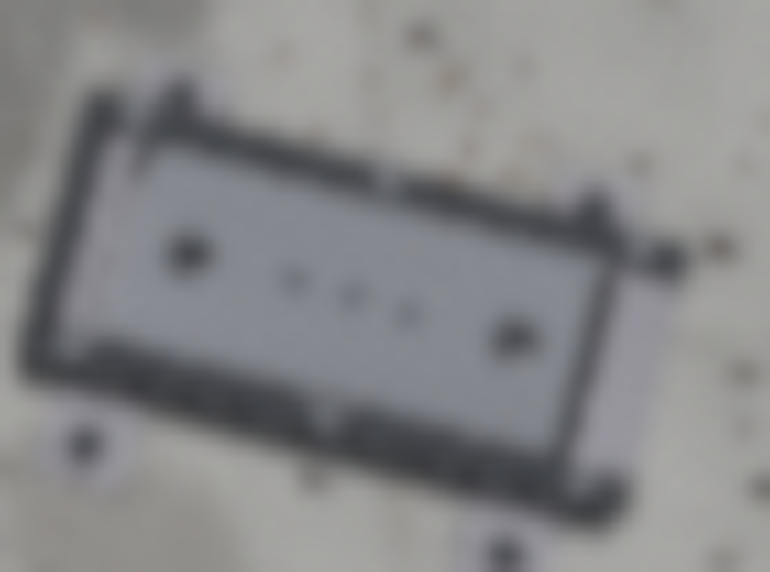

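View pics/t_rack.png

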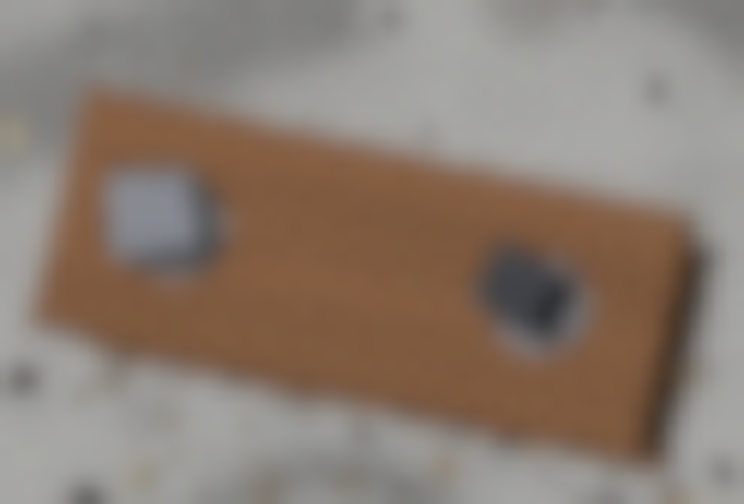

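View pics/s_rack.png

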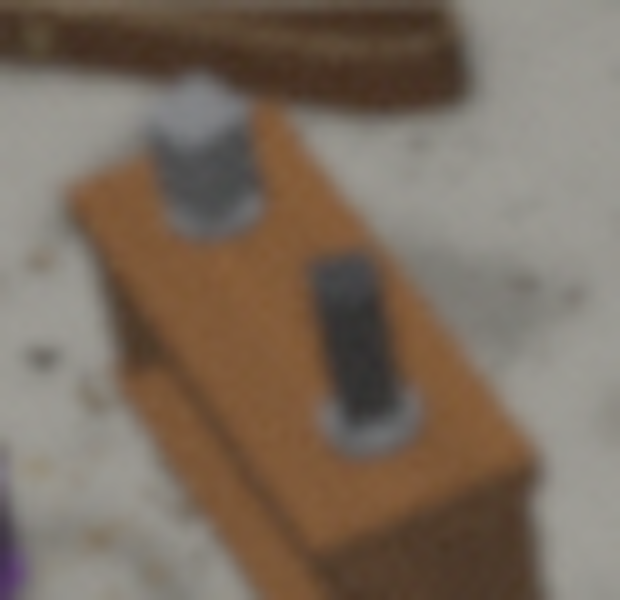

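View pics/s_jig.png

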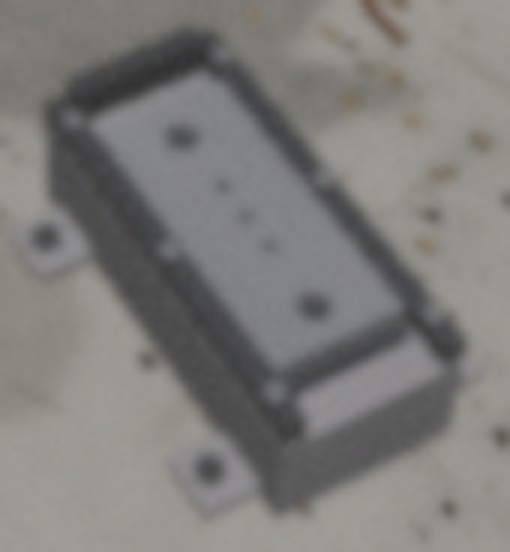

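```bash
cat > fit.py <<'E'
from h import *
from scipy.optimize import minimize
S=pickle.load(open('scene0.pkl','rb'));T=pickle.load(open('top0.pkl','rb'))
def brown(c):
    im=c['image'].astype(float); return (im[...,0]-im[...,2])/(im.sum(2)+1)*3
# rack
m=(brown(T)>.35).astype(np.uint8); 
sub=np.zeros_like(m); sub[186:228,150:212]=m[186:228,150:212]
n,l,st,_=cv2.connectedComponentsWithStats(sub); k=1+np.argmax(st[1:,4])
cnt=cv2.findContours((l==k).astype(np.uint8),cv2.RETR_EXTERNAL,cv2.CHAIN_APPROX_NONE)[0][0]
print('area',st[k])
# rack fit both cams: soft mask of full rack's box
k8=8
def poly(c,pts,x,y,w,h):
    q=(proj(c,pts)-[x,y]+.5)*k8-.5
    hull=cv2.convexHull(q.astype(np.float32)).reshape(-1,2)
    M=np.zeros((h*k8,w*k8),np.uint8); cv2.fillConvexPoly(M,np.round(hull*16).astype(np.int32),255,shift=4)
    return M
def soft(M,w,h): 
    return cv2.GaussianBlur(cv2.resize(M.astype(np.float32)/255,(w,h),interpolation=cv2.INTER_AREA),(0,0),1.0)
def box(x,y,a,hx,hy,z0,z1):
    c,s=np.cos(a),np.sin(a)
    return [[x+c*i*hx-s*j*hy,y+s*i*hx+c*j*hy,z] for i in(-1,1) for j in(-1,1) for z in(z0,z1)]
def cyl(x,y,r,z0,z1): return [[x+r*np.cos(t),y+r*np.sin(t),z] for t in np.linspace(0,6.28,40) for z in (z0,z1)]
# rack top: in top view by max |brown| edges; top board only
P=cloud(T); 
hull=cv2.minAreaRect(np.float32([p[:2] for p in atz(T,cnt.reshape(-1,2).astype(float),.07)]))
print('rack minrect',hull)
E
python3 - <<'E'
from fit import *
x,y,w,h=150,183,66,48
b=brown(T)[y:y+h,x:x+w]; print(np.percentile(b,[5,50,95]))
# mask: brown OR low-brown inside (parts): fill holes
win={'T':(150,183,66,48),'S':(150,120,70,85)}
def obj(p):
    e=0
    X,Y,a=p
    x,y,w,h=win['T']
    b=np.clip(brown(T)[y:y+h,x:x+w]/.5,0,1)
    M=soft(poly(T,box(X,Y,a,.03,.075,.055,.07),x,y,w,h),w,h)
    # ignore interior parts
    ig=np.zeros((h,w),bool)
    return ((M-b)**2)[~excl].sum()
x,y,w,h=win['T']
excl=np.zeros((h,w),bool); excl[196-y:212-y,155-x:172-x]=1; excl[202-y:218-y,186-x:202-x]=1
best=min((minimize(obj,[.5,.2,a],method='Nelder-Mead',options=dict(initial_simplex=[[.46,.2,a],[.48,.2,a],[.46,.22,a],[.46,.2,a+.05]])) for a in(-.3,-.2,-.1)),key=lambda r:r.fun)
print(best.x,best.fun)
X,Y,a=best.x
for s in(1,-1): print('rackhole',s,X-np.sin(a)*.045*s,Y+np.cos(a)*.045*s)
E
```

```text
area [154 193  54  30 913]
rack minrect ((0.48416197299957275, 0.21684525907039642), (0.15281732380390167, 0.05932081118226051), 77.6213607788086)
[0.01221996 0.03099174 0.68989547]
[ 0.48476523  0.2172512  -0.21661268] 13.51236744420342
rackhole 1 0.49443675492174727 0.26119959652734315
rackhole -1 0.4750937115555171 0.17330280094677528
```

```bash
python3 - <<'E'
from fit import *
def run(name,c0,hs,zc0,zc1,rc,zt):
    for yawfree in [1]:
        res=[]
        wins=[]
        for c in(T,S):
            q=proj(c,box(*c0,0,.02,.02,.06,zt)); x,y=np.floor(q.min(0)).astype(int)-1; x2,y2=np.ceil(q.max(0)).astype(int)+2
            b=brown(c)[y:y2,x:x2]; wins.append((c,x,y,x2-x,y2-y,np.clip(1-b/.5,0,1)))
        def obj(p,dbg=False):
            e=[]
            for c,x,y,w,h,b in wins:
                M=np.maximum(poly(c,box(p[0],p[1],p[2],hs,hs,zc1,zt),x,y,w,h),poly(c,cyl(p[0],p[1],rc,zc0,zc1),x,y,w,h))
                # restrict to pixels not past wood: weight where projected is near
                e.append(((soft(M,w,h)-b)**2).sum())
            return e if dbg else sum(e)
        for a in np.radians(np.arange(-45,45,10)):
            r=minimize(lambda p:obj([p[0],p[1],a]),c0,method='Nelder-Mead',options=dict(initial_simplex=[[c0[0],c0[1]],[c0[0]+.004,c0[1]],[c0[0],c0[1]+.004]]))
            print(name,round(np.degrees(a)),np.round(r.x,4),round(r.fun,3),np.round(obj([*r.x,a],True),2))
run('drift',(.4751,.1733),.008,.07,.076,.012,.12)
run('bolt',(.4944,.2612),.010,.07,.074,.0125,.104)
E
```

```text
area [154 193  54  30 913]
rack minrect ((0.48416197299957275, 0.21684525907039642), (0.15281732380390167, 0.05932081118226051), 77.6213607788086)
drift -45 [0.4784 0.1758] 207.778 [ 15.61 192.17]
drift -35 [0.4778 0.1758] 199.365 [ 14.78 184.59]
drift -25 [0.4783 0.1757] 200.157 [ 15.35 184.81]
drift -15 [0.4783 0.1757] 209.077 [ 15.59 193.48]
drift -5 [0.4778 0.1754] 216.675 [ 15.05 201.62]
drift 5 [0.4783 0.1757] 221.512 [ 15.95 205.57]
drift 15 [0.4778 0.1757] 222.767 [ 15.48 207.29]
drift 25 [0.4781 0.1759] 220.764 [ 15.74 205.02]
drift 35 [0.4783 0.176 ] 215.812 [ 16.02 199.79]
bolt -45 [0.4975 0.267 ] 175.329 [ 26.01 149.32]
bolt -35 [0.4976 0.2667] 176.47 [ 25.44 151.03]
bolt -25 [0.4976 0.2665] 176.911 [ 25.12 151.79]
bolt -15 [0.4977 0.2667] 173.938 [ 25.99 147.95]
bolt -5 [0.4973 0.2666] 173.829 [ 25.32 148.51]
bolt 5 [0.4976 0.2669] 174.727 [ 26.25 148.48]
bolt 15 [0.4973 0.2672] 176.166 [ 26.83 149.34]
bolt 25 [0.4973 0.2671] 176.523 [ 26.43 150.09]
bolt 35 [0.4974 0.2667] 176.192 [ 25.61 150.58]
```

```bash
cat > fit2.py <<'E'
from fit import *
RK=(.48477,.21725,-.2166)
def run(name,c0,hs,zc0,zc1,rc,zt):
    wins=[]
    for c in(T,S):
        q=proj(c,box(*c0,0,.02,.02,.06,zt)); x,y=np.floor(q.min(0)).astype(int)-1; x2,y2=np.ceil(q.max(0)).astype(int)+2
        b=brown(c)[y:y2,x:x2]; w,h=x2-x,y2-y
        W=cv2.resize(poly(c,box(*RK,.0265,.0715,.07,.0701),x,y,w,h),(w,h),interpolation=cv2.INTER_AREA)/255.
        wins.append((c,x,y,w,h,np.clip(1-b/.6,0,1),W))
    def obj(p,dbg=False):
        e=[]
        for c,x,y,w,h,b,W in wins:
            M=np.maximum(poly(c,box(p[0],p[1],p[2],hs,hs,zc1,zt),x,y,w,h),poly(c,cyl(p[0],p[1],rc,zc0,zc1),x,y,w,h))
            e.append((W*(soft(M,w,h)-b)**2).sum())
        return e if dbg else sum(e)
    for a in np.radians(np.arange(-45,45,7.5)):
        r=minimize(lambda p:obj([p[0],p[1],a]),c0,method='Nelder-Mead',options=dict(initial_simplex=[[c0[0],c0[1]],[c0[0]+.004,c0[1]],[c0[0],c0[1]+.004]]))
        print(name,round(np.degrees(a)),np.round(r.x,4),round(r.fun,3),np.round(obj([*r.x,a],True),2))
if __name__=='__main__':
    run('drift',(.4751,.1733),.008,.07,.076,.012,.12)
    run('bolt',(.4944,.2612),.010,.07,.074,.0125,.104)
E
python3 fit2.py
python3 - <<'E'
from h import *
T=pickle.load(open('top0.pkl','rb'));S=pickle.load(open('scene0.pkl','rb'))
g=T['image'].mean(2).astype(int)
print(g[196:214,154:172]);print(g[202:219,186:203])
E
```

```text
area [154 193  54  30 913]
rack minrect ((0.48416197299957275, 0.21684525907039642), (0.15281732380390167, 0.05932081118226051), 77.6213607788086)
drift -45 [0.4783 0.1758] 47.024 [ 2.84 44.19]
drift -38 [0.4782 0.1757] 41.739 [ 2.62 39.11]
drift -30 [0.4783 0.1759] 37.481 [ 2.84 34.64]
drift -22 [0.4782 0.1757] 42.749 [ 2.4  40.35]
drift -15 [0.478  0.1754] 48.495 [ 2.18 46.32]
drift -7 [0.4785 0.1758] 53.425 [ 3.21 50.22]
drift 0 [0.4785 0.1761] 57.07 [ 3.48 53.59]
drift 7 [0.4785 0.1758] 59.478 [ 3.67 55.81]
drift 15 [0.4784 0.1756] 60.09 [ 3.49 56.6 ]
drift 22 [0.4782 0.1756] 59.116 [ 3.04 56.08]
drift 30 [0.4786 0.1758] 56.564 [ 3.84 52.73]
drift 38 [0.4781 0.1755] 52.48 [ 2.58 49.9 ]
bolt -45 [0.4971 0.2653] 29.211 [ 3.26 25.95]
bolt -38 [0.4974 0.2653] 28.75 [ 3.61 25.14]
bolt -30 [0.4974 0.2653] 29.014 [ 3.4  25.61]
bolt -22 [0.4971 0.2652] 28.43 [ 2.78 25.65]
bolt -15 [0.4972 0.2654] 28.186 [ 2.82 25.37]
bolt -7 [0.4971 0.2654] 28.5 [ 2.53 25.97]
bolt 0 [0.4969 0.2652] 29.293 [ 1.86 27.44]
bolt 7 [0.4969 0.2652] 30.189 [ 1.87 28.32]
bolt 15 [0.4971 0.2654] 30.646 [ 2.38 28.2
[... 1996 characters left out ...]
 94  88  78  70  68  67  63  57  58  77  95  98  92  91  89]
 [ 95  96  95  91  83  75  71  67  60  51  61  85 101 100  95  91  90]
 [ 95  95  95  94  90  87  82  73  62  55  73  95 104 100  95  93  92]
 [ 93  94  94  94  94 100 100  93  80  73  85 101 104  99  95  93  93]
 [ 93  93  93  94  96 103 108 107 101  93  96 101  99  96  95  95  94]
 [ 93  92  92  92  95  98 104 108 107 101  99  98  94  95  94  95  93]
 [ 94  93  92  92  92  94  97  98 101  98  95  94  93  93  93  93  93]
 [ 93  92  91  92  93  93  93  93  94  93  93  94  92  93  93  92  91]
 [ 91  92  92  93  93  93  93  93  93  92  92  93  92  92  93  92  90]
 [ 91  91  92  91  93  92  93  93  93  94  92  93  92  92  92  92  88]]
```

```bash
cat > ov.py <<'E'
from fit import *
def overlay(c,x,y,w,h,k,items,name):
    im=cv2.resize(c['image'][y:y+h,x:x+w],(w*k,h*k),interpolation=cv2.INTER_CUBIC).copy()
    for pts,col in items:
        q=((proj(c,pts)-[x,y]+.5)*k-.5); cv2.polylines(im,[np.round(q*16).astype(np.int32)],True,col,1,cv2.LINE_AA,shift=4)
    save(im,name)
def sq(x,y,a,hx,hy,z):
    c,s=np.cos(a),np.sin(a); return [[x+c*i*hx-s*j*hy,y+s*i*hx+c*j*hy,z] for i,j in((-1,-1),(1,-1),(1,1),(-1,1))]
def ci(x,y,r,z): return [[x+r*np.cos(t),y+r*np.sin(t),z] for t in np.linspace(0,6.28,40)]
E
python3 - <<'E'
from ov import *
it=[(sq(.48477,.21725,-.2166,.03,.075,.07),(255,255,0))]
d=(.4751,.1733); a=-.5
it+=[(sq(*d,a,.008,.008,.12),(255,0,0)),(sq(*d,a,.008,.008,.076),(0,255,0)),(ci(*d,.012,.076),(0,255,255))]
d=(.4944,.2612); a=-.1
it+=[(sq(*d,a,.01,.01,.104),(255,0,0)),(sq(*d,a,.01,.01,.074),(0,255,0)),(ci(*d,.0125,.074),(0,255,255))]
overlay(T,148,186,66,44,12,it,'ov_t.png'); overlay(S,152,122,64,78,7,it,'ov_s.png')
E
```

```text
area [154 193  54  30 913]
rack minrect ((0.48416197299957275, 0.21684525907039642), (0.15281732380390167, 0.05932081118226051), 77.6213607788086)
```

View pics/ov_t.png

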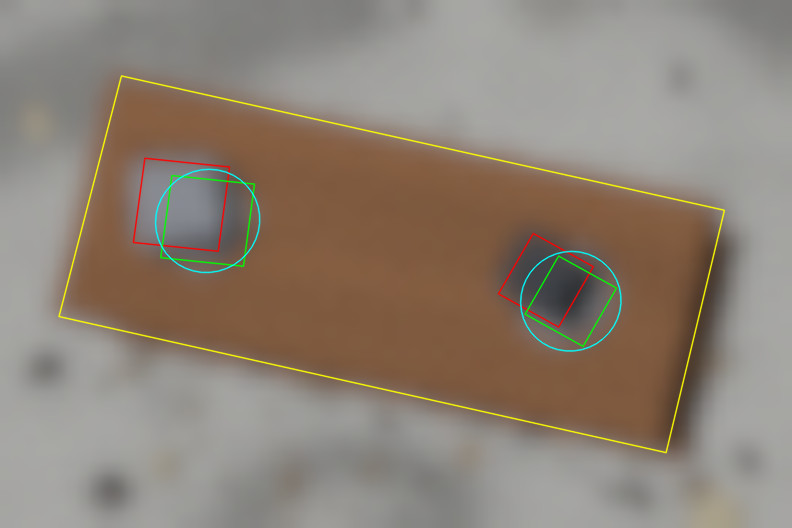

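View pics/ov_s.png

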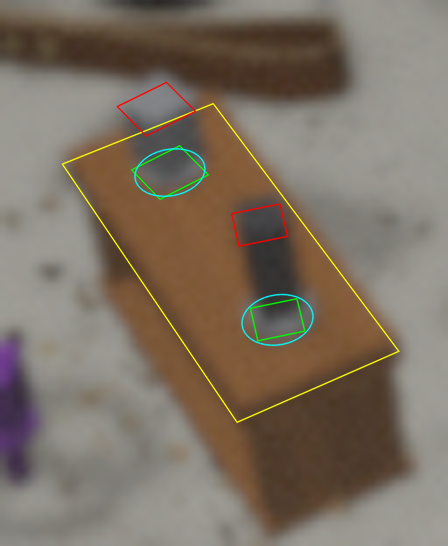

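```bash
python3 - <<'E'
from fit import *
for n,c in(('T',T),('S',S)):
    P=cloud(c).reshape(-1,3)
    for nm,o,z in(('drift',(.477,.175),.12),('bolt',(.496,.263),.104)):
        d=np.hypot(P[:,0]-o[0],P[:,1]-o[1])<.022
        m=d&(np.abs(P[:,2]-z)<.006); print(n,nm,m.sum(),P[m].mean(0).round(4),P[d][:,2].max().round(3),((P[m].max(0)+P[m].min(0))/2).round(4))
    m=(np.hypot(P[:,0]-.485,P[:,1]-.217)<.1)&(np.abs(P[:,2]-.07)<.006)
    r=cv2.minAreaRect(np.float32(P[m][:,:2])); print(r)
    j=(np.hypot(P[:,0]-.55,P[:,1]+.078)<.03); print('plate z',np.median(P[j][:,2]))
E
```

```text
area [154 193  54  30 913]
rack minrect ((0.48416197299957275, 0.21684525907039642), (0.15281732380390167, 0.05932081118226051), 77.6213607788086)
T drift 33 [0.4756 0.1757 0.1193] 0.124 [0.475  0.1762 0.1192]
T bolt 49 [0.4937 0.2632 0.1032] 0.108 [0.4946 0.2631 0.1035]
((0.45212700963020325, 0.22668924927711487), (0.15010462701320648, 0.12738263607025146), 78.11161041259766)
plate z 0.055805609315184676
S drift 50 [0.4767 0.1726 0.1207] 0.126 [0.4781 0.1742 0.1201]
S bolt 72 [0.4949 0.2607 0.1049] 0.109 [0.4972 0.2616 0.1037]
((0.45286476612091064, 0.22737646102905273), (0.15785498917102814, 0.13214391469955444), 77.96415710449219)
plate z 0.05754854415426086
```

>>> {"method": "send_rows", "body": {
  "plan": [
    [1,[2.2,-3.2,0],-0.04],
    [1,[2.2,-3.2,0],-0.04],
    [1,[2.2,-3.2,0],-0.04],
    [1,[2.2,-3.2,0],-0.04],
    [1,[2.2,-3.2,0],-0.04]
  ],
  "force": 80
}}

```text
clock: 1.52
tcp_pos: [0.2958, 0.4366, 0.3039]
ee_rot: [[-0.877, 0.48, 0.0], [0.48, 0.877, 0.005], [0.002, 0.005, -1.0]]
wrist_force: [0.2, 0.0, -0.6]
width: 0.0853
```

>>> {"method": "send_rows", "body": {
  "plan": [
    [1,[2.2,-3.2,0],0],
    [1,[2.2,-3.2,0],0],
    [1,[2.2,-3.2,0],0],
    [1,[2.2,-3.2,-0.5],0],
    [1,[2.2,-3.2,-1],0]
  ]
}}

```text
clock: 1.93
tcp_pos: [0.4103, 0.2692, 0.2925]
ee_rot: [[-0.878, 0.479, 0.009], [0.479, 0.878, 0.01], [-0.003, 0.013, -1.0]]
wrist_force: [0.6, 0.2, -0.3]
width: 0.0856
```

>>> {"method": "send_rows", "body": {
  "plan": [
    [1,[2.2,-3.2,-1],0],
    [1,[2.2,-3.2,-1.5],0],
    [1,[2.2,-3.2,-1.5],0],
    [1,[0.2,-0.4,0],0]
  ]
}}

```text
clock: 2.27
tcp_pos: [0.482, 0.162, 0.2536]
ee_rot: [[-0.875, 0.483, 0.016], [0.483, 0.875, 0.009], [-0.009, 0.016, -1.0]]
wrist_force: [-1.1, -0.2, -0.1]
width: 0.0851
```

>>> {"method": "send_rows", "body": {
  "plan": [
    [1,[-0.6,1.25,0],0],
    [1,[0,0,0],0],
    [1,[0,0,0],0]
  ]
}}

```text
clock: 2.52
tcp_pos: [0.4763, 0.1733, 0.2533]
ee_rot: [[-0.872, 0.489, 0.014], [0.489, 0.872, 0.01], [-0.008, 0.015, -1.0]]
wrist_force: [0.1, 0.2, -0.4]
width: 0.0854
```

```bash
python3 - <<'E'
from ov import *
s=env.sense();print(s['tcp_pos'],s['ee_rot'],s['wrist_force'])
for n in('scene','top'):
    c=env.capture(n); pickle.dump(c,open(n+'1.pkl','wb'))
    p=proj(c,[[.476,.1745,.13]])[0]; x,y=(p-[40,45]).astype(int)
    save(cv2.resize(c['image'][y:y+90,x:x+80],(640,720)[:2],interpolation=cv2.INTER_CUBIC)[:600],n+'1.png'); print(n,x,y)
E
```

```text
area [154 193  54  30 913]
rack minrect ((0.48416197299957275, 0.21684525907039642), (0.15281732380390167, 0.05932081118226051), 77.6213607788086)
[0.47628134 0.17325629 0.25328966] [[-0.87222744  0.48889962  0.01401649]
 [ 0.48904263  0.87220687  0.00961669]
 [-0.00752368  0.0152426  -0.99985552]] [ 0.08302103  0.15664337 -0.42737257]
scene 147 104
top 152 163
```

View pics/scene1.png

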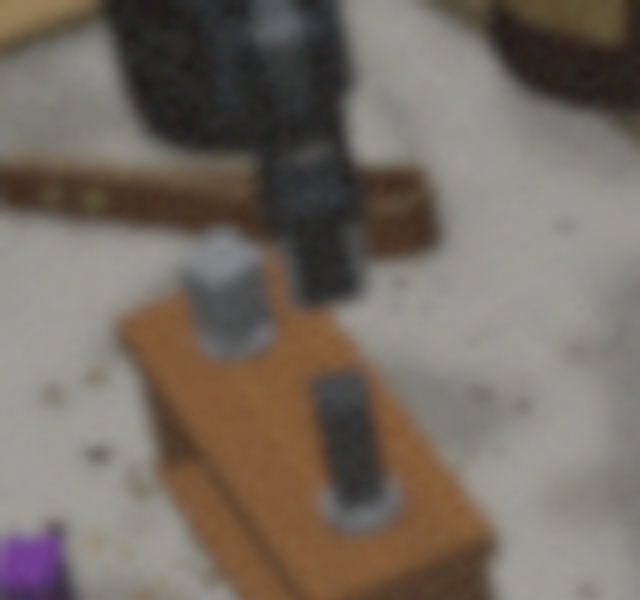

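The crop confirms the dark drift at (340,440) in the near rack hole and the light bolt at (228,290). The purple one at lower left stays out of it. Descending on the drift.

>>> {"method": "send_rows", "body": {
  "plan": [
    [1,[0,0.1,-2],0],
    [1,[0,0,-2],0],
    [1,[0,0,-2],0],
    [1,[0,0,-2],0],
    [1,[0,0,-1],0]
  ]
}}

```text
clock: 3.03
tcp_pos: [0.478, 0.1818, 0.1685]
ee_rot: [[-0.878, 0.477, 0.031], [0.478, 0.878, 0.014], [-0.02, 0.027, -0.999]]
wrist_force: [-1.4, -0.3, 0.2]
width: 0.0855
```

>>> {"method": "send_rows", "body": {
  "plan": [
    [0,[0,0,0],0],
    [0,[0,0,0],0],
    [0,[0,0,0],0],
    [0,[0,0,0],0],
    [0,[0,0,0],0]
  ],
  "force": 80
}}

```text
clock: 3.45
tcp_pos: [0.4769, 0.1843, 0.1695]
ee_rot: [[-0.881, 0.473, 0.03], [0.473, 0.881, 0.014], [-0.02, 0.027, -0.999]]
wrist_force: [-0.9, -1.6, 1.0]
width: 0.0253
```

>>> {"method": "send_rows", "body": {
  "plan": [
    [0.5,[0,-0.4,-0.4],0],
    [0.5,[-0.1,-0.4,-0.3],0],
    [0.5,[0,0,0],0]
  ]
}}

```text
clock: 3.7
tcp_pos: [0.4778, 0.1761, 0.1648]
ee_rot: [[-0.881, 0.472, 0.036], [0.473, 0.881, 0.015], [-0.024, 0.031, -0.999]]
wrist_force: [-0.0, 0.6, 0.1]
width: 0.0428
```

>>> {"method": "send_rows", "body": {
  "plan": [
    [0.5,[0,0,1.5],0],
    [0.5,[0,0,1.5],0],
    [0.5,[0,0,0],0]
  ]
}}

```text
clock: 3.95
tcp_pos: [0.477, 0.1747, 0.1944]
ee_rot: [[-0.88, 0.474, 0.033], [0.475, 0.88, 0.015], [-0.022, 0.029, -0.999]]
wrist_force: [1.9, 0.7, 0.5]
width: 0.0425
```

>>> {"method": "send_rows", "body": {
  "plan": [
    [0.5,[0,0,4],0],
    [0.5,[0,0,4],0],
    [0.5,[0,0,0],0],
    [0.5,[0,0,0],0]
  ]
}}

```text
clock: 4.28
tcp_pos: [0.4749, 0.1734, 0.2728]
ee_rot: [[-0.879, 0.476, 0.028], [0.476, 0.879, 0.014], [-0.018, 0.025, -1.0]]
wrist_force: [-0.1, -0.0, -0.2]
width: 0.0432
```

>>> {"method": "send_rows", "body": {
  "plan": [
    [0.5,[-4,0,0],0],
    [0.5,[-4,0,0],0],
    [0.5,[0,0,0],0]
  ]
}}

```text
clock: 4.53
tcp_pos: [0.3933, 0.1724, 0.2681]
ee_rot: [[-0.878, 0.479, 0.022], [0.479, 0.878, 0.013], [-0.013, 0.022, -1.0]]
wrist_force: [0.7, -0.1, -1.5]
width: 0.0427
```

>>> {"method": "send_rows", "body": {
  "plan": [
    [0.5,[4,0,0],0],
    [0.5,[4,0,0],0],
    [0.5,[0,0,0],0]
  ]
}}

```text
clock: 4.78
tcp_pos: [0.4682, 0.1717, 0.2605]
ee_rot: [[-0.879, 0.476, 0.012], [0.476, 0.879, 0.011], [-0.005, 0.015, -1.0]]
wrist_force: [0.2, -0.0, 1.0]
width: 0.0427
```

>>> {"method": "send_rows", "body": {
  "plan": [
    [0.5,[-4,0,0.3],0],
    [0.5,[-4,0,0.3],0],
    [0.5,[0,0,0],0]
  ]
}}

```text
clock: 5.03
tcp_pos: [0.3867, 0.1702, 0.2581]
ee_rot: [[-0.877, 0.48, -0.003], [0.48, 0.877, 0.007], [0.006, 0.005, -1.0]]
wrist_force: [-0.8, 0.4, -1.1]
width: 0.0427
```

>>> {"method": "send_rows", "body": {
  "plan": [
    [0.5,[4,0,0.3],0],
    [0.5,[4,0,0.3],0],
    [0.5,[0.5,0,0],0],
    [0.5,[0,0,0],0]
  ]
}}

```text
clock: 5.37
tcp_pos: [0.4669, 0.1691, 0.2557]
ee_rot: [[-0.878, 0.478, -0.016], [0.478, 0.879, 0.005], [0.016, -0.004, -1.0]]
wrist_force: [-0.6, 0.3, -0.5]
width: 0.0426
```

>>> {"method": "send_rows", "body": {
  "plan": [
    [0.5,[0.9,0.2,-1],0],
    [0.5,[0,0,-2],0],
    [0.5,[0,0,-2],0],
    [0.5,[0,0,-2],0],
    [0.5,[0,0,-1],0]
  ]
}}

```text
clock: 5.78
tcp_pos: [0.4766, 0.1712, 0.1738]
ee_rot: [[-0.878, 0.479, -0.012], [0.479, 0.878, 0.006], [0.013, -0.0, -1.0]]
wrist_force: [-0.7, -0.3, 0.3]
width: 0.0429
```

>>> {"method": "send_rows", "body": {
  "plan": [
    [0.5,[0,0.3,-0.7],0],
    [0.5,[0,0,-0.6],0],
    [0.3,[0,0,0],0]
  ]
}}

```text
clock: 6.03
tcp_pos: [0.4731, 0.174, 0.1567]
ee_rot: [[-0.878, 0.478, -0.019], [0.478, 0.878, 0.005], [0.019, -0.005, -1.0]]
wrist_force: [-0.1, 0.7, 0.1]
width: 0.0319
```

>>> {"method": "send_rows", "body": {
  "plan": [
    [0,[0,0,0],0],
    [0,[0,0,0],0],
    [0,[0,0,0],0],
    [0,[0,0,0],0],
    [0,[0,0,0],0]
  ],
  "force": 80
}}

```text
clock: 6.45
tcp_pos: [0.4748, 0.1748, 0.1597]
ee_rot: [[-0.878, 0.478, -0.014], [0.478, 0.878, 0.006], [0.015, -0.001, -1.0]]
wrist_force: [-0.0, -0.2, -0.1]
width: 0.0149
```

>>> {"method": "send_rows", "body": {
  "plan": [
    [0,[0,0,1],0],
    [0,[0,0,2],0],
    [0,[0,0,2.5],0],
    [0,[0,0,2.5],0],
    [0,[0,0,2],0]
  ]
}}

```text
clock: 6.87
tcp_pos: [0.4711, 0.1741, 0.2604]
ee_rot: [[-0.878, 0.479, -0.023], [0.479, 0.878, 0.005], [0.023, -0.007, -1.0]]
wrist_force: [0.5, -0.5, -0.6]
width: 0.0144
```

```bash
python3 - <<'E'
from ov import *
s=env.sense();print(s['tcp_pos'],s['ee_rot'],s['wrist_force'],s['width'])
R=s['ee_rot'];p=s['tcp_pos']
tip=p+R@[0,0,.1397];print('tip pred',tip)
for n in('scene','top'):
    c=env.capture(n); pickle.dump(c,open(n+'2.pkl','wb'))
    q=proj(c,[tip])[0]; x,y=(q-[40,45]).astype(int); x=max(x,0);y=max(y,0)
    im=cv2.resize(c['image'][y:y+72,x:x+96],(800,600),interpolation=cv2.INTER_CUBIC)
    cv2.circle(im,tuple(((q-[x,y]+.5)*8.333).astype(int)),3,(255,0,0),-1)
    save(im,n+'2.png'); print(n,x,y)
E
```

```text
area [154 193  54  30 913]
rack minrect ((0.48416197299957275, 0.21684525907039642), (0.15281732380390167, 0.05932081118226051), 77.6213607788086)
[0.47112161 0.17409338 0.26043889] [[-0.87771314  0.47863435 -0.02299576]
 [ 0.47865729  0.8779884   0.00485392]
 [ 0.02251326 -0.00674674 -0.99972378]] [ 0.54714059 -0.5047177  -0.60941347] 0.014415888267195205
tip pred [0.4679091  0.17477147 0.12077748]
scene 145 109
top 152 166
```

View pics/scene2.png

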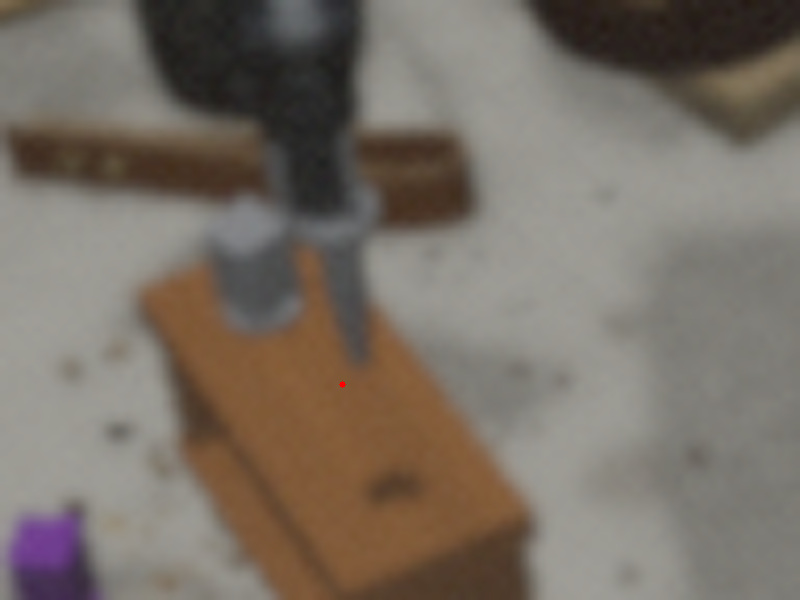

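```bash
cat > pin.py <<'E'
from ov import *
def pinpts(s,dx,th,L,dy=0,prof=((0,.003),(.028,.006),(.05,.006),(.05,.012),(.056,.012))):
    R=np.array(s['ee_rot']);p=np.array(s['tcp_pos'])
    # pin axis in tool frame: tip direction rotated by th about tool y; pivot at grasp .054
    ax=np.array([np.sin(th),0,np.cos(th)])
    tip=np.array([dx,dy,.054])+ax*(L-.054)
    rings=[]
    u=np.array([np.cos(th),0,-np.sin(th)]);v=np.array([0,1,0.])
    for z,r in prof:
        rings.append([p+R@(tip-ax*z+r*(u*np.cos(t)+v*np.sin(t))) for t in np.linspace(0,6.28,30)])
    return p+R@tip,rings
E
python3 - <<'E'
from pin import *
s=env.sense(); c=pickle.load(open('scene2.pkl','rb'))
print('tip at z .12/.125',atz(c,[[187.7,152.3]],.12),atz(c,[[187.7,152.3]],.125))
for i,(dx,th,L) in enumerate([(0,0,.1397),(-.004,0,.1397),(-.004,-.03,.1397)]):
    tip,r=pinpts(s,dx,th,L); print(tip)
    overlay(c,160,105,56,60,8,[(q,(255,0,0)) for q in r],f'p{i}.png')
ims=[cv2.imread(f'pics/p{i}.png')[:,60:320] for i in range(3)]; cv2.imwrite('pics/p.png',np.hstack(ims)); print(np.hstack(ims).shape)
E
```

```text
area [154 193  54  30 913]
rack minrect ((0.48416197299957275, 0.21684525907039642), (0.15281732380390167, 0.05932081118226051), 77.6213607788086)
tip at z .12/.125 [[0.47640558 0.17828657 0.12      ]] [[0.47364855 0.17355424 0.125     ]]
[0.47172099 0.17562284 0.12382192]
[0.47523248 0.17370831 0.12375877]
[0.47748971 0.17247767 0.12375674]
(480, 780, 3)
```

View pics/p.png

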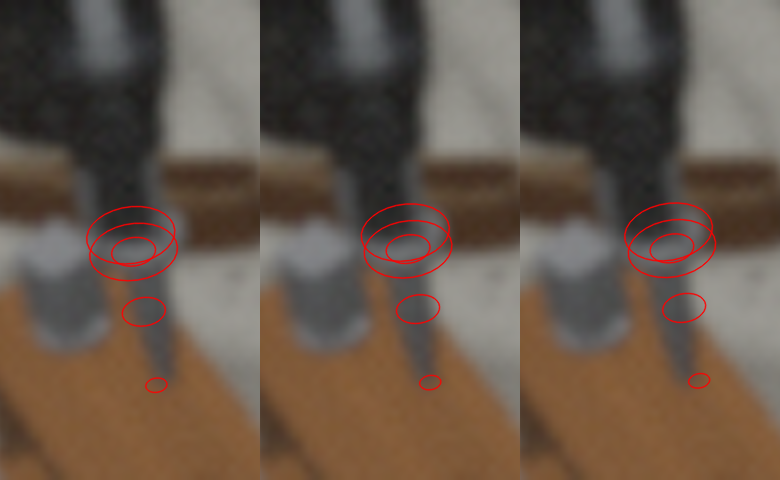

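```bash
python3 - <<'E'
from pin import *
s=env.sense(); c=env.capture('scene'); s2=env.sense(); pickle.dump((c,s2),open('sc3.pkl','wb'))
print(s['tcp_pos'],s2['tcp_pos'],s2['ee_rot'][:,2],s2['clock'])
for i,(dx,th,L) in enumerate([(-.004,0,.1397),(-.004,0,.1365),(-.003,-.01,.1385)]):
    tip,r=pinpts(s2,dx,th,L); print(tip)
    overlay(c,160,105,56,60,8,[(q,(255,0,0)) for q in r],f'p{i}.png')
ims=[cv2.imread(f'pics/p{i}.png')[:,60:320] for i in range(3)]; cv2.imwrite('pics/p_2.png',np.hstack(ims))
E
```

```text
area [154 193  54  30 913]
rack minrect ((0.48416197299957275, 0.21684525907039642), (0.15281732380390167, 0.05932081118226051), 77.6213607788086)
[0.4737171  0.17467657 0.26350445] [0.47246983 0.17439093 0.26098611] [-0.01828362  0.00593809 -0.99981521] 7.0167
[0.47342676 0.17330579 0.12123635]
[0.47348527 0.17328679 0.12443576]
[0.47331271 0.17337284 0.12244328]
```

View pics/p_2.png

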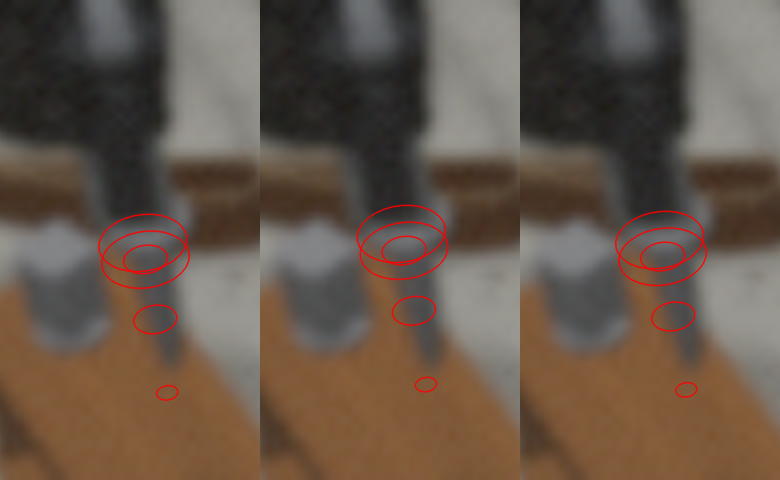

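>>> {"method": "send_rows", "body": {
  "plan": [
    [0,[0,0,0],0],
    [0,[0,0,0],0],
    [0,[0,0,0],0]
  ]
}}

```text
clock: 7.27
tcp_pos: [0.4704, 0.1738, 0.2581]
ee_rot: [[-0.878, 0.479, -0.024], [0.479, 0.878, 0.005], [0.023, -0.007, -1.0]]
wrist_force: [-0.5, 0.3, -0.5]
width: 0.0149
```

```bash
python3 - <<'E'
from pin import *
s=env.sense(); c=env.capture('scene'); s2=env.sense(); c2=env.capture('scene'); s3=env.sense();pickle.dump((c,s),open('sc4.pkl','wb'))
for q in(s,s2,s3): print(q['tcp_pos'].round(4),q['ee_rot'][:,2].round(4),q['clock'],q['joint_velocities'].round(3))
for i,(dx,th,L) in enumerate([(0,0,.1397),(-.003,0,.1397),(-.003,-0.015,.1365)]):
    tip,r=pinpts(s,dx,th,L); print(tip)
    overlay(c,160,105,56,60,8,[(q,(255,0,0)) for q in r],f'p{i}.png')
ims=[cv2.imread(f'pics/p{i}.png')[:,60:320] for i in range(3)]; cv2.imwrite('pics/p_3.png',np.hstack(ims))
E
```

```text
area [154 193  54  30 913]
rack minrect ((0.48416197299957275, 0.21684525907039642), (0.15281732380390167, 0.05932081118226051), 77.6213607788086)
[0.4704 0.1738 0.2581] [-0.0236  0.0045 -0.9997] 7.2667 [-0.002  0.009  0.017 -0.003 -0.003  0.001]
[0.4702 0.1738 0.2578] [-0.0243  0.0044 -0.9997] 7.3167 [ 0.001  0.001 -0.002 -0.002  0.003  0.   ]
[0.4703 0.1738 0.2579] [-0.0241  0.0045 -0.9997] 7.3667 [ 0.001 -0.001 -0.008  0.002 -0.001  0.   ]
[0.46709418 0.17441293 0.11839337]
[0.46972707 0.17297655 0.11832468]
[0.47088889 0.17236957 0.1215047 ]
```

View pics/p_3.png

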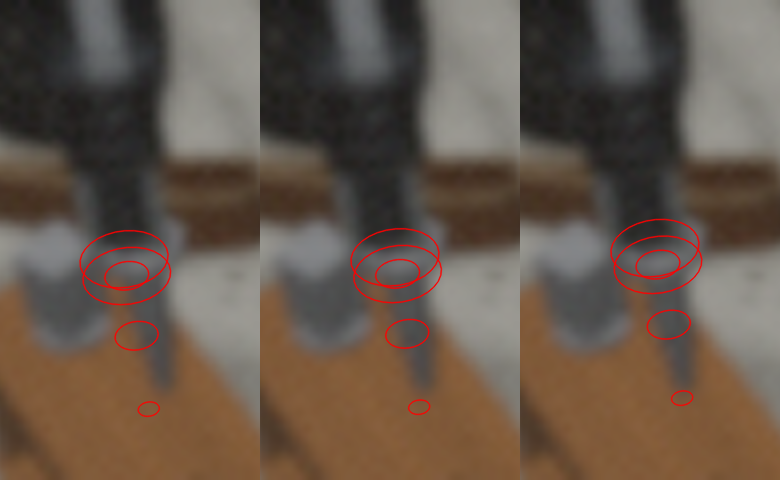

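```bash
python3 - <<'E'
from pin import *
c,s=pickle.load(open('sc4.pkl','rb'))
x,y,w,h=160,105,56,60
b=np.clip(1-brown(c)[y:y+h,x:x+w]/.6,0,1)
# window: panel px (100..260,290..470)/8 of 60-offset crop
W=np.zeros((h,w)); 
u0,u1,v0,v1=(60+112)//8,(60+185)//8,300//8,430//8
W[v0:v1,u0:u1]=1
q=proj(c,sq(*RK,.028,.0735,.07)) if 'RK' in globals() else proj(c,sq(.48477,.21725,-.2166,.028,.0735,.07))
Wm=np.zeros((h,w),np.uint8); cv2.fillConvexPoly(Wm,np.round(q-[x,y]).astype(np.int32),1); W*=Wm
print(W.sum())
def obj(p):
    dx,L=p
    _,r=pinpts(s,dx,p[2] if len(p)>2 else 0,L)
    M=np.zeros((h*8,w*8),np.uint8)
    for a,bb in zip(r[:2],r[1:3]): M=np.maximum(M,poly(c,np.array(list(a)+list(bb)),x,y,w,h))
    return (W*(soft(M,w,h)-b)**2).sum()
R=lambda dx,L:obj((dx,L))
g=[(R(dx,L),dx,L) for dx in np.arange(-.01,.0051,.001) for L in np.arange(.126,.144,.001)]
g.sort(); print(np.round(g[:6],4)); print(R(-.003,.1397),R(0,.1397))
dx,L=g[0][1:]; tip,r=pinpts(s,dx,0,L); print(tip)
overlay(c,160,105,56,60,8,[(q,(255,0,0)) for q in r],'p_4.png')
P=cloud(c)
yy,xx=int(y+370/8),int(x+(60+160)/8)
print(P[yy-6:yy+2,xx-3:xx+3].round(3)[:, :,2]); print(P[yy-6:yy+2,xx].round(3))
E
```

```text
area [154 193  54  30 913]
rack minrect ((0.48416197299957275, 0.21684525907039642), (0.15281732380390167, 0.05932081118226051), 77.6213607788086)
135.0
[[ 1.4917 -0.006   0.127 ]
 [ 1.5906 -0.006   0.126 ]
 [ 1.6909 -0.006   0.128 ]
 [ 1.7099 -0.005   0.126 ]
 [ 1.8095 -0.005   0.127 ]
 [ 1.8235 -0.006   0.129 ]]
17.18947324123542 34.64519137627563
[0.47265988 0.17148283 0.13095233]
[[0.153 0.153 0.153 0.153 0.152 0.07 ]
 [0.147 0.15  0.15  0.149 0.147 0.073]
 [0.073 0.148 0.148 0.147 0.145 0.073]
 [0.075 0.144 0.144 0.144 0.144 0.071]
 [0.073 0.072 0.141 0.14  0.14  0.136]
 [0.071 0.075 0.137 0.137 0.138 0.133]
 [0.073 0.074 0.133 0.133 0.131 0.129]
 [0.076 0.071 0.073 0.13  0.132 0.127]]
[[0.472 0.167 0.153]
 [0.472 0.168 0.149]
 [0.471 0.168 0.147]
 [0.47  0.167 0.144]
 [0.471 0.169 0.14 ]
 [0.471 0.17  0.137]
 [0.471 0.171 0.133]
 [0.471 0.171 0.13 ]]
```

View pics/p_4.png

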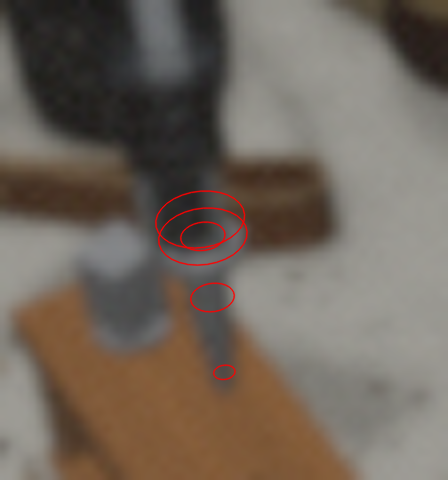

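```bash
python3 - <<'E'
from pin import *
c,s=pickle.load(open('sc4.pkl','rb'))
P=cloud(c)
for v in range(128,158):
    row=[(u,*P[v,u].round(4)) for u in range(180,196) if P[v,u,2]>.1 and abs(P[v,u,0]-.473)<.02 and abs(P[v,u,1]-.173)<.025]
    if row:
        a=np.array(row); print(v,len(a),a[:,0].min(),a[:,0].max(),a[:,1:].mean(0).round(4))
E
```

```text
area [154 193  54  30 913]
rack minrect ((0.48416197299957275, 0.21684525907039642), (0.15281732380390167, 0.05932081118226051), 77.6213607788086)
128 8 180.0 187.0 [0.4637 0.1548 0.2138]
129 8 180.0 187.0 [0.4637 0.1556 0.2105]
130 8 180.0 187.0 [0.4633 0.1556 0.2081]
131 8 180.0 187.0 [0.4633 0.1564 0.2049]
132 9 180.0 188.0 [0.4655 0.1588 0.1993]
133 10 180.0 189.0 [0.4659 0.1582 0.1966]
134 10 180.0 189.0 [0.4652 0.1579 0.1944]
135 11 180.0 190.0 [0.4676 0.1607 0.1885]
136 11 180.0 190.0 [0.4693 0.1643 0.1824]
137 10 180.0 189.0 [0.4688 0.1665 0.1785]
138 10 180.0 189.0 [0.4674 0.1648 0.1775]
139 8 181.0 188.0 [0.4674 0.1657 0.1741]
140 6 183.0 188.0 [0.4716 0.1694 0.1662]
141 6 183.0 188.0 [0.4712 0.1696 0.1634]
142 6 183.0 188.0 [0.4709 0.1698 0.1605]
143 5 184.0 188.0 [0.4703 0.1676 0.1593]
144 5 184.0 188.0 [0.4703 0.1683 0.1559]
145 5 184.0 188.0 [0.4701 0.1688 0.1527]
146 5 184.0 188.0 [0.4705 0.1703 0.1486]
147 4 185.0 188.0 [0.4701 0.1682 0.1471]
148 4 185.0 188.0 [0.4698 0.1686 0.1441]
149 4 186.0 189.0 [0.472  0.1689 0.1394]
150 4 186.0 189.0 [0.4718 0.1693 0.1362]
151 4 186.0 189.0 [0.4724 0.1712 0.1315]
152 3 187.0 189.0 [0.4722 0.1694 0.1297]
153 3 187.0 189.0 [0.4726 0.1711 0.1251]
```

>>> {"method": "send_rows", "body": {
  "plan": [
    [0,[1.2,-3,0],0.05],
    [0,[1.5,-3.5,0],0.05],
    [0,[1.5,-3.5,0],0.05],
    [0,[1.5,-3.5,0],0.05],
    [0,[1.5,-3.5,0],0.04]
  ]
}}

```text
clock: 7.78
tcp_pos: [0.539, 0.0048, 0.2527]
ee_rot: [[-0.972, 0.232, -0.035], [0.233, 0.973, 0.001], [0.035, -0.007, -0.999]]
wrist_force: [1.4, 0.6, -0.3]
width: 0.015
```

>>> {"method": "send_rows", "body": {
  "plan": [
    [0,[1,-2.5,0],0],
    [0,[0.4,-1,0],0],
    [0,[0,0,0],0],
    [0,[0,0,0],0]
  ]
}}

```text
clock: 8.12
tcp_pos: [0.5546, -0.0385, 0.2495]
ee_rot: [[-0.97, 0.24, -0.039], [0.24, 0.971, 0.0], [0.038, -0.009, -0.999]]
wrist_force: [-0.4, 1.4, -1.4]
width: 0.0147
```

>>> {"method": "send_rows", "body": {
  "plan": [
    [0,[0,0.3,-1.5],0],
    [0,[0,0.2,-1.5],0],
    [0,[0,0,-1],0],
    [0,[0,0,0],0]
  ]
}}

```text
clock: 8.45
tcp_pos: [0.5526, -0.028, 0.2077]
ee_rot: [[-0.971, 0.236, -0.041], [0.236, 0.972, 0.003], [0.041, -0.007, -0.999]]
wrist_force: [-1.0, 0.2, -2.0]
width: 0.0152
```

```bash
cat > look.py <<'E'
from pin import *
import sys
def look(tag,x=248,y=165,w=90,h=100,cam='scene',k=6):
    s=env.sense(); c=env.capture(cam); pickle.dump((c,s),open(tag+'.pkl','wb'))
    print(s['tcp_pos'].round(4),s['ee_rot'][:,2].round(4),s['wrist_force'].round(1),s['clock'])
    save(cv2.resize(c['image'][y:y+h,x:x+w],(w*k,h*k),interpolation=cv2.INTER_CUBIC),tag+'.png'); return c,s
def axis(c,s,zr):
    P=cloud(c); p=s['tcp_pos']
    for v in range(384):
        m=(np.abs(P[v,:,0]-p[0])<.03)&(np.abs(P[v,:,1]-p[1])<.03)&(P[v,:,2]>zr[0])&(P[v,:,2]<zr[1])
        if m.any(): u=np.where(m)[0]; print(v,m.sum(),u.min(),u.max(),P[v,m].mean(0).round(4))
E
python3 - <<'E'
from look import *
c,s=look('a1'); axis(c,s,(.063,.13))
E
```

```text
area [154 193  54  30 913]
rack minrect ((0.48416197299957275, 0.21684525907039642), (0.15281732380390167, 0.05932081118226051), 77.6213607788086)
[ 0.5526 -0.028   0.2077] [-0.0411  0.0032 -0.9991] [-1.   0.2 -2. ] 8.45
179 1 272 272 [ 0.5477 -0.0219  0.1281]
180 3 271 282 [ 0.5507 -0.0278  0.1273]
181 5 272 282 [ 0.5523 -0.0339  0.1276]
182 7 272 281 [ 0.5486 -0.0349  0.1281]
183 10 272 281 [ 0.5473 -0.0355  0.1264]
184 7 274 280 [ 0.547  -0.0373  0.125 ]
185 6 274 279 [ 0.5507 -0.0325  0.1151]
186 7 273 279 [ 0.5544 -0.0276  0.1053]
187 9 270 279 [ 0.5568 -0.0213  0.0951]
188 10 269 278 [ 0.5577 -0.017   0.0877]
189 11 268 278 [ 0.5574 -0.0159  0.0837]
190 11 268 278 [ 0.5565 -0.0168  0.0818]
191 11 266 278 [ 0.5543 -0.0159  0.0796]
192 11 264 278 [ 0.5515 -0.0149  0.0776]
193 8 264 277 [ 0.55   -0.0155  0.076 ]
194 5 263 277 [ 0.5484 -0.0192  0.077 ]
195 3 275 277 [ 0.551  -0.0316  0.0816]
196 3 275 277 [ 0.5514 -0.0313  0.0777]
197 2 275 276 [ 0.5514 -0.0298  0.073 ]
198 1 262 262 [ 0.5336 -0.0054  0.0642]
```

View pics/a1.png

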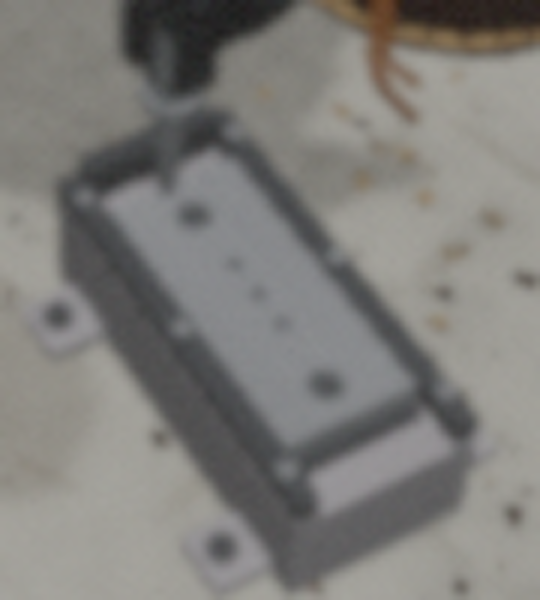

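>>> {"method": "send_rows", "body": {
  "plan": [
    [0,[0.4,-0.25,0.1],0],
    [0,[0.4,-0.25,0],0],
    [0,[0,0,0],0],
    [0,[0,0,0],0]
  ]
}}

```text
clock: 8.83
tcp_pos: [0.5624, -0.0314, 0.2118]
ee_rot: [[-0.972, 0.233, -0.038], [0.233, 0.972, 0.003], [0.037, -0.006, -0.999]]
wrist_force: [0.2, -0.4, -0.6]
width: 0.0148
```

```bash
python3 - <<'E'
from look import *
c,s=look('a2',x=262,y=178,w=48,h=42,k=14); axis(c,s,(.063,.09))
c,s=look('a2t',x=250,y=160,w=70,h=52,k=11,cam='top')
E
```

```text
area [154 193  54  30 913]
rack minrect ((0.48416197299957275, 0.21684525907039642), (0.15281732380390167, 0.05932081118226051), 77.6213607788086)
[ 0.5624 -0.0314  0.2118] [-0.0375  0.0029 -0.9993] [ 0.2 -0.4 -0.6] 8.8333
185 2 276 277 [ 0.5824 -0.003   0.0672]
186 4 274 277 [ 0.5783 -0.0038  0.0677]
187 6 273 278 [ 0.5762 -0.0058  0.0675]
188 7 272 278 [ 0.5737 -0.0067  0.0668]
189 7 270 276 [ 0.5685 -0.0054  0.0665]
190 7 268 274 [ 0.5632 -0.0044  0.0666]
191 8 267 282 [ 0.5595 -0.015   0.0746]
192 6 266 281 [ 0.5568 -0.0181  0.076 ]
193 4 266 281 [ 0.5581 -0.0261  0.078 ]
194 2 280 281 [ 0.5621 -0.0346  0.0784]
[ 0.5627 -0.0316  0.2121] [-0.0367  0.0028 -0.9993] [ 0.   0.2 -0.7] 8.8833
```

View pics/a2.png

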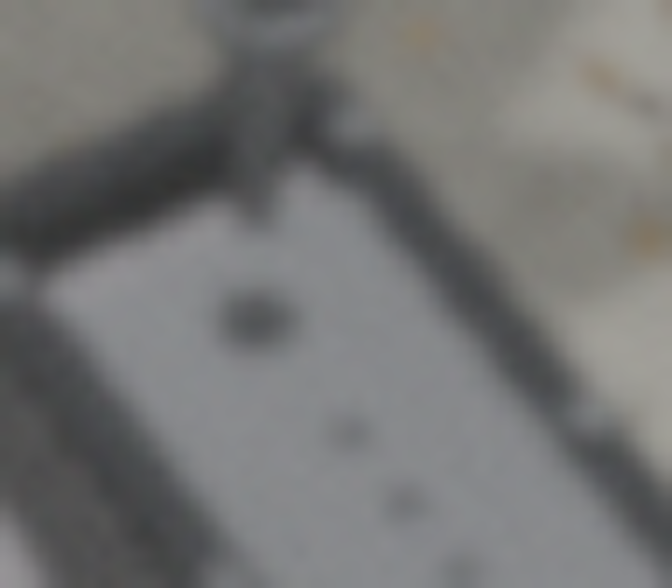

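```bash
python3 - <<'E'
from look import *
c,s=pickle.load(open('a2.pkl','rb'))
for z in(.074,.077,.08): print(z,atz(c,[[279.9,192.9]],z))
print(atz(c,[[262+257/14-.5,178+318/14-.5]],.056), proj(c,[[.5614,-.0338,.056],[.5614,-.0338,.077]]))
E
```

```text
area [154 193  54  30 913]
rack minrect ((0.48416197299957275, 0.21684525907039642), (0.15281732380390167, 0.05932081118226051), 77.6213607788086)
0.074 [[ 0.56630214 -0.02893691  0.074     ]]
0.077 [[ 0.56436852 -0.03069063  0.077     ]]
0.08 [[ 0.56243491 -0.03244436  0.08      ]]
[[ 0.56214442 -0.03338514  0.056     ]] [[279.76087032 200.49464697]
 [279.98677557 194.37244962]]
```

View pics/a2t.png

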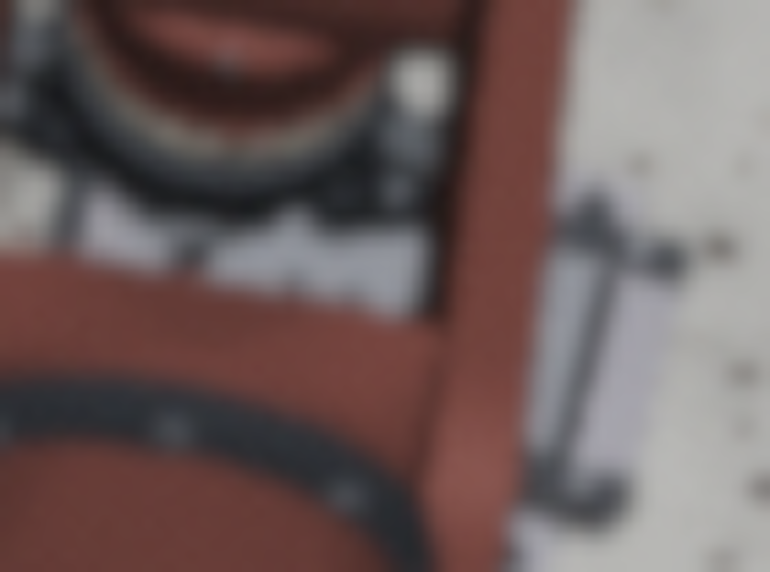

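>>> {"method": "send_rows", "body": {
  "plan": [
    [0,[-0.1,-0.15,-0.6],0],
    [0,[0,0,-0.6],0],
    [0,[0,0,-0.2],0],
    [0,[0,0,0],0]
  ]
}}

```text
clock: 9.27
tcp_pos: [0.5616, -0.0336, 0.1973]
ee_rot: [[-0.972, 0.234, -0.036], [0.234, 0.972, 0.003], [0.035, -0.006, -0.999]]
wrist_force: [-0.3, 0.8, -2.1]
width: 0.0151
```

```bash
python3 - <<'E'
from look import *
c,s=look('a3',x=262,y=178,w=48,h=42,k=14); axis(c,s,(.0605,.09))
E
```

```text
area [154 193  54  30 913]
rack minrect ((0.48416197299957275, 0.21684525907039642), (0.15281732380390167, 0.05932081118226051), 77.6213607788086)
[ 0.5616 -0.0336  0.1973] [-0.0358  0.0025 -0.9994] [-0.3  0.8 -2.1] 9.2667
186 1 277 277 [ 0.5814 -0.0056  0.0667]
187 5 274 278 [ 0.5773 -0.0064  0.0672]
188 6 273 278 [ 0.5752 -0.0069  0.0658]
189 7 272 278 [ 0.5729 -0.0075  0.0647]
190 6 270 275 [ 0.5669 -0.0055  0.0645]
191 5 269 273 [ 0.5621 -0.0055  0.0649]
192 4 269 280 [ 0.558  -0.02    0.0765]
193 5 279 283 [ 0.56   -0.0379  0.086 ]
194 5 267 282 [ 0.5579 -0.0302  0.0782]
195 4 279 282 [ 0.5602 -0.0365  0.0781]
196 6 278 294 [ 0.566  -0.0369  0.0702]
197 4 280 293 [ 0.5681 -0.0401  0.0677]
198 4 263 297 [ 0.562  -0.0345  0.0648]
199 3 280 295 [ 0.5692 -0.0434  0.0627]
200 2 263 265 [ 0.5342 -0.0111  0.0615]
201 3 264 292 [ 0.5482 -0.0286  0.061 ]
202 1 267 267 [ 0.535  -0.0197  0.0612]
203 1 273 273 [ 0.5427 -0.0309  0.0607]
204 1 282 282 [ 0.5543 -0.0472  0.0613]
205 1 269 269 [ 0.5318 -0.0291  0.0616]
206 1 270 270 [ 0.5318 -0.0323  0.0608]
208 1 273 273 [ 0.5325 -0.0408  0.0606]
```

View pics/a3.png

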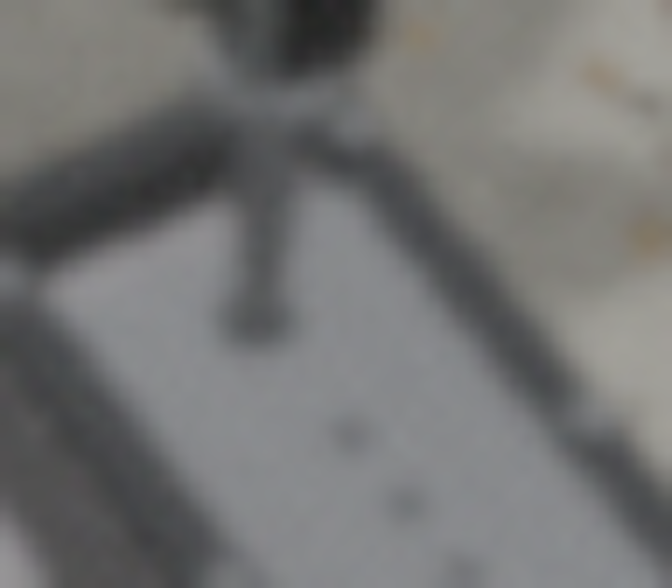

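The pin sits centred over the hole at (257,318) in the crop. Lowering gently.

>>> {"method": "send_rows", "body": {
  "plan": [
    [0,[0,0,-0.3],0],
    [0,[0,0,-0.3],0],
    [0,[0,0,-0.2],0],
    [0,[0,0,0],0]
  ]
}}

```text
clock: 9.65
tcp_pos: [0.5613, -0.0337, 0.1882]
ee_rot: [[-0.971, 0.234, -0.037], [0.234, 0.972, 0.003], [0.036, -0.006, -0.999]]
wrist_force: [-0.4, 0.5, -1.6]
width: 0.015
```

>>> {"method": "send_rows", "body": {
  "plan": [
    [0,[0,0,-0.3],0],
    [0,[0,0,-0.2],0],
    [0,[0,0,-0.2],0],
    [0,[0,0,0],0]
  ]
}}

```text
clock: 9.98
tcp_pos: [0.5624, -0.0337, 0.1832]
ee_rot: [[-0.972, 0.234, -0.035], [0.234, 0.972, 0.002], [0.035, -0.006, -0.999]]
wrist_force: [-0.8, -0.6, -1.3]
width: 0.0149
```

>>> {"method": "send_rows", "body": {
  "plan": [
    [0,[0,0,-0.2],0],
    [0,[0,0,-0.2],0],
    [0,[0,0,0],0]
  ]
}}

```text
clock: 10.23
tcp_pos: [0.5634, -0.0339, 0.1832]
ee_rot: [[-0.972, 0.234, -0.035], [0.234, 0.972, 0.002], [0.034, -0.006, -0.999]]
wrist_force: [-1.0, 0.3, -1.8]
width: 0.015
```

>>> {"method": "send_rows", "body": {
  "plan": [
    [0,[-0.1,0,-0.3],0],
    [0,[0,0,-0.3],0],
    [0,[0,0,-0.3],0]
  ]
}}

```text
clock: 10.48
tcp_pos: [0.5641, -0.034, 0.1825]
ee_rot: [[-0.972, 0.233, -0.034], [0.233, 0.972, 0.002], [0.034, -0.006, -0.999]]
wrist_force: [-6.9, 0.7, 16.7]
width: 0.0149
```

>>> {"method": "send_rows", "body": {
  "plan": [
    [0,[-0.2,0.05,0.3],0],
    [0,[-0.1,0,0],0],
    [0,[0,0,0],0]
  ]
}}

```text
clock: 10.73
tcp_pos: [0.5614, -0.0335, 0.1861]
ee_rot: [[-0.972, 0.233, -0.032], [0.233, 0.972, 0.001], [0.031, -0.006, -0.999]]
wrist_force: [0.2, -0.4, -1.0]
width: 0.0145
```

```bash
python3 - <<'E'
from ov import *
out=[]
for c,(hx,hy) in((S,(.5618,-.0336)),(S,(.5380,-.1212)),(T,(.5614,-.0337)),(T,(.5377,-.1217))):
    q=proj(c,[[hx,hy,.056]])[0]; x,y=np.round(q).astype(int)-7
    g=cv2.cvtColor(c['image'],cv2.COLOR_RGB2GRAY)[y:y+15,x:x+15]; print(g[3:12,3:12])
    im=cv2.resize(g,(300,300),interpolation=cv2.INTER_CUBIC).astype(float); im=np.clip((im-50)/(100)*255,0,255).astype(np.uint8); im=cv2.cvtColor(im,cv2.COLOR_GRAY2BGR)
    for a in(ci(hx,hy,.0065,.056),[[hx,hy,.056],[hx+.26*.012,hy+.966*.012,.056]]):
        p=((proj(c,a)-[x,y]+.5)*20-.5); cv2.polylines(im,[p.astype(np.int32)],True,(0,0,255),1)
    out.append(im)
cv2.imwrite('pics/holes.png',np.vstack([np.hstack(out[:2]),np.hstack(out[2:])]))
E
```

```text
area [154 193  54  30 913]
rack minrect ((0.48416197299957275, 0.21684525907039642), (0.15281732380390167, 0.05932081118226051), 77.6213607788086)
[[133 132 134 133 132 133 132 132 131]
 [132 131 130 129 128 129 130 132 131]
 [131 129 122 119 116 121 125 128 132]
 [129 119 105  99  98 104 112 123 129]
 [128 113  97  86  86  91 100 117 127]
 [130 116  99  86  84  87 102 118 129]
 [130 122 110 102  98 104 114 126 131]
 [134 129 124 121 119 120 125 131 131]
 [134 132 130 129 129 131 130 132 131]]
[[130 131 128 129 130 129 131 132 131]
 [129 125 120 116 118 121 125 128 131]
 [127 118 105  99  98 104 114 123 131]
 [124 111  96  84  86  89 100 118 129]
 [124 110  95  82  78  81  95 115 127]
 [126 118 105  92  88  91 106 119 129]
 [127 127 118 113 109 109 117 126 131]
 [129 130 127 125 127 126 128 127 128]
 [129 129 129 130 132 130 129 127 124]]
[[140 138 137 134 134 135 136 136 136]
 [140 138 132 127 125 128 134 136 137]
 [139 133 121 108 106 114 127 135 137]
 [137 128 108  87  82  95 117 132 136]
 [137 125 105  84  78  92 116 131 136]
 [138 130 115 101 101 111 125 134 136]
 [139 136 128 121 122 129 134 136 137]
 [140 139 137 135 134 136 138 138 137]
 [140 140 140 139 139 139 139 138 138]]
[[137 136 134 133 134 136 137 137 137]
 [136 133 126 122 124 130 134 137 136]
 [134 125 111 101 104 116 128 135 134]
 [132 118  98  84  86 102 122 133 132]
 [131 117  98  89  94 105 122 132 129]
 [133 124 112 110 115 121 128 133 125]
 [135 131 127 127 130 133 134 132 121]
 [136 134 134 134 135 136 135 131 115]
 [135 135 135 135 134 136 135 127 109]]
```

View pics/holes.png

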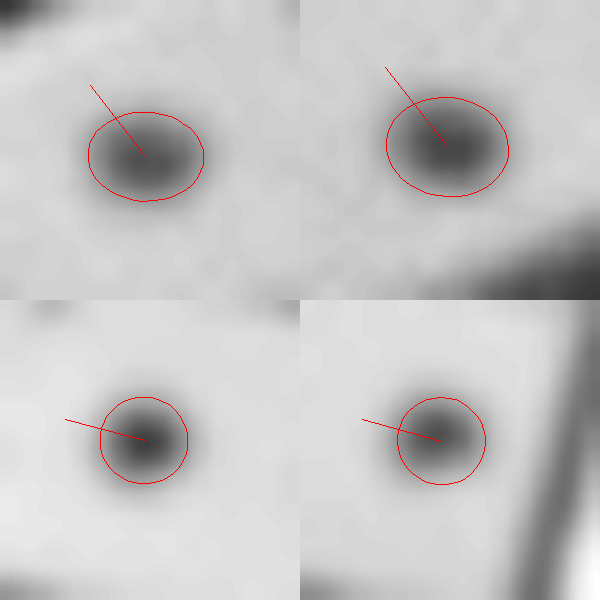

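>>> {"method": "send_rows", "body": {
  "plan": [
    [0,[-0.04,-0.15,-0.2],0],
    [0,[-0.04,-0.15,-0.2],0],
    [0,[-0.04,-0.15,-0.1],0],
    [0,[0,0,0],0]
  ]
}}

```text
clock: 11.07
tcp_pos: [0.5613, -0.0363, 0.1826]
ee_rot: [[-0.972, 0.235, -0.03], [0.235, 0.972, 0.007], [0.031, 0.0, -1.0]]
wrist_force: [-2.1, 0.3, 2.6]
width: 0.0148
```

>>> {"method": "send_rows", "body": {
  "plan": [
    [0,[-0.05,-0.15,-0.1],0],
    [0,[-0.05,-0.15,-0.1],0],
    [0,[-0.05,-0.15,-0.1],0],
    [0,[0,0,0],0]
  ]
}}

```text
clock: 11.4
tcp_pos: [0.561, -0.0377, 0.1826]
ee_rot: [[-0.971, 0.237, -0.029], [0.237, 0.971, 0.018], [0.032, 0.01, -0.999]]
wrist_force: [-0.7, 0.4, 2.4]
width: 0.015
```

>>> {"method": "send_rows", "body": {
  "plan": [
    [0,[-0.05,-0.2,0.2],0],
    [0,[-0.1,-0.4,0],0],
    [0,[-0.1,-0.4,0],0],
    [0,[0,0,0],0]
  ]
}}

```text
clock: 11.73
tcp_pos: [0.5587, -0.0443, 0.1836]
ee_rot: [[-0.97, 0.24, -0.027], [0.239, 0.971, 0.029], [0.034, 0.022, -0.999]]
wrist_force: [-0.1, 1.0, -1.0]
width: 0.0148
```

```bash
python3 - <<'E'
from look import *
c,s=look('a4',x=250,y=178,w=66,h=60,k=9)
g=cv2.cvtColor(c['image'],cv2.COLOR_RGB2GRAY).astype(float)
def blob(g,x,y,r=4):
    g=g[y-r:y+r+1,x-r:x+r+1]
    bg=np.median(np.r_[g[0],g[-1],g[:,0],g[:,-1]]); w=np.clip(bg-g-8,0,None)
    yy,xx=np.mgrid[y-r:y+r+1,x-r:x+r+1]
    return (w*xx).sum()/w.sum(),(w*yy).sum()/w.sum()
a=blob(g,303,230); a=blob(g,round(a[0]),round(a[1])); p=atz(c,[a],.056)[0]; print(a,p,(p[:2]-[.5382,-.1209])@[.26,.966]*1000)
E
```

```text
area [154 193  54  30 913]
rack minrect ((0.48416197299957275, 0.21684525907039642), (0.15281732380390167, 0.05932081118226051), 77.6213607788086)
[ 0.5587 -0.0443  0.1836] [-0.0274  0.029  -0.9992] [-0.1  1.  -1. ] 11.7333
(np.float64(303.0151933701657), np.float64(230.23204419889504)) [ 0.53702543 -0.12523271  0.056     ] -4.490782657635258
```

View pics/a4.png

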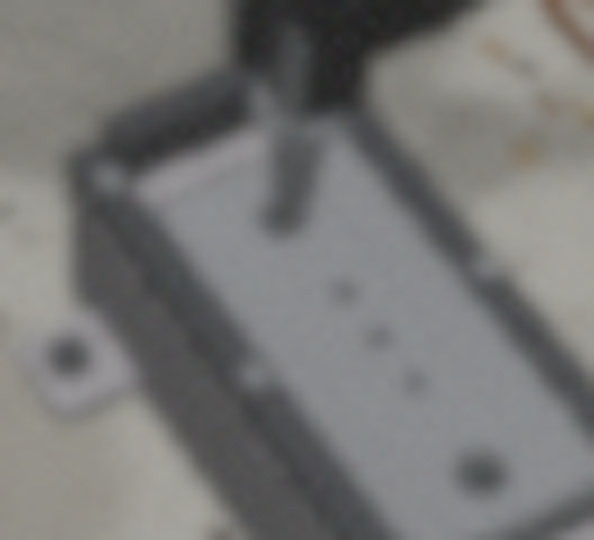

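>>> {"method": "send_rows", "body": {
  "plan": [
    [0,[0,0.1,-0.3],0],
    [0,[0,0,-0.3],0],
    [0,[0,0,-0.2],0]
  ]
}}

```text
clock: 12.03
tcp_pos: [0.5585, -0.0431, 0.1743]
ee_rot: [[-0.97, 0.24, -0.028], [0.239, 0.971, 0.029], [0.034, 0.022, -0.999]]
wrist_force: [0.7, 4.1, 1.5]
width: 0.0148
```

>>> {"method": "send_rows", "body": {
  "plan": [
    [0,[0,0,-0.25],0],
    [0,[0,0,-0.25],0],
    [0,[0,0,0],0]
  ]
}}

```text
clock: 12.28
tcp_pos: [0.5584, -0.0423, 0.168]
ee_rot: [[-0.97, 0.24, -0.028], [0.239, 0.97, 0.031], [0.035, 0.023, -0.999]]
wrist_force: [-0.5, 2.5, 0.5]
width: 0.0149
```

>>> {"method": "send_rows", "body": {
  "plan": [
    [0,[0,0,-0.25],0],
    [0,[0,0,-0.25],0],
    [0,[0,0,0],0]
  ]
}}

```text
clock: 12.53
tcp_pos: [0.5584, -0.0425, 0.1636]
ee_rot: [[-0.97, 0.239, -0.03], [0.239, 0.971, 0.03], [0.036, 0.022, -0.999]]
wrist_force: [0.4, 2.8, -1.3]
width: 0.0151
```

>>> {"method": "send_rows", "body": {
  "plan": [
    [0,[0,0,-0.25],0],
    [0,[0,0,-0.25],0],
    [0,[0,0,-0.1],0]
  ]
}}

```text
clock: 12.78
tcp_pos: [0.5584, -0.0427, 0.1585]
ee_rot: [[-0.971, 0.239, -0.03], [0.238, 0.971, 0.029], [0.037, 0.021, -0.999]]
wrist_force: [-1.2, 3.3, 5.0]
width: 0.0149
```

```bash
cat >> look.py <<'E'
def blob(c,x,y,r=4):
    g=cv2.cvtColor(c['image'],cv2.COLOR_RGB2GRAY).astype(float)
    g=g[y-r:y+r+1,x-r:x+r+1]
    bg=np.median(np.r_[g[0],g[-1],g[:,0],g[:,-1]]); w=np.clip(bg-g-8,0,None)
    yy,xx=np.mgrid[y-r:y+r+1,x-r:x+r+1]
    return (w*xx).sum()/w.sum(),(w*yy).sum()/w.sum()
def plate(c,x=303,y=230):
    a=blob(c,x,y); a=blob(c,round(a[0]),round(a[1])); p=atz(c,[a],.056)[0]; print('bolthole',np.round(a,2),p.round(4),'shift mm',((p[:2]-[.5382,-.1209])@[.26,.966]*1000).round(2)); return p
E
python3 - <<'E'
from look import *
c,s=look('a5',x=250,y=178,w=66,h=60,k=9); plate(c)
E
```

```text
area [154 193  54  30 913]
rack minrect ((0.48416197299957275, 0.21684525907039642), (0.15281732380390167, 0.05932081118226051), 77.6213607788086)
[ 0.5584 -0.0427  0.1585] [-0.0305  0.0291 -0.9991] [-1.2  3.3  5. ] 12.7833
bolthole [303.42 230.77] [ 0.5366 -0.1268  0.056 ] shift mm -6.08
```

View pics/a5.png

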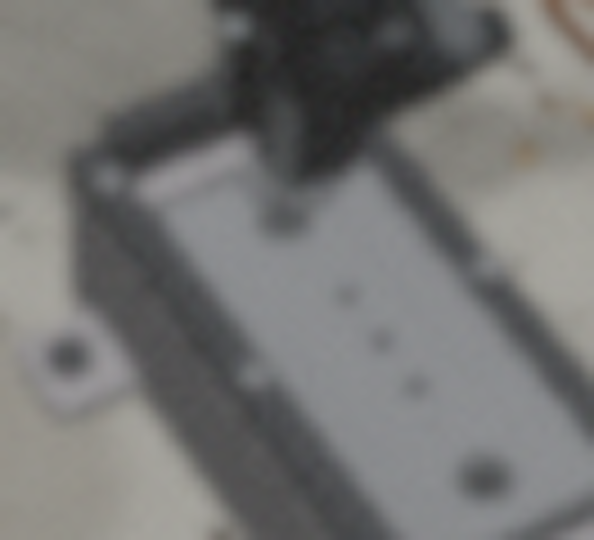

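>>> {"method": "send_rows", "body": {
  "plan": [
    [0,[0,0.1,-0.2],0],
    [0,[0,0.1,-0.2],0],
    [0,[0,0.1,-0.2],0]
  ]
}}

```text
clock: 13.08
tcp_pos: [0.5585, -0.0422, 0.1542]
ee_rot: [[-0.971, 0.237, -0.032], [0.236, 0.971, 0.023], [0.036, 0.015, -0.999]]
wrist_force: [-2.4, -0.1, 7.8]
width: 0.0146
```

Tilt is easing and forces stay low. Continuing.

>>> {"method": "send_rows", "body": {
  "plan": [
    [0,[0.05,0.1,-0.2],0],
    [0,[0,0.1,-0.2],0],
    [0,[0,0.1,-0.2],0]
  ]
}}

```text
clock: 13.33
tcp_pos: [0.5585, -0.0417, 0.1495]
ee_rot: [[-0.971, 0.235, -0.034], [0.235, 0.972, 0.017], [0.037, 0.008, -0.999]]
wrist_force: [-2.2, 1.0, 5.4]
width: 0.0148
```

>>> {"method": "send_rows", "body": {
  "plan": [
    [0,[0.05,0.05,-0.2],0],
    [0,[0,0.05,-0.2],0],
    [0,[0,0,-0.15],0]
  ]
}}

```text
clock: 13.58
tcp_pos: [0.5586, -0.0415, 0.1444]
ee_rot: [[-0.971, 0.234, -0.036], [0.234, 0.972, 0.014], [0.038, 0.006, -0.999]]
wrist_force: [-2.4, 3.0, 4.1]
width: 0.0148
```

>>> {"method": "send_rows", "body": {
  "plan": [
    [0,[0,0,-0.15],0],
    [0,[0,0,-0.15],0],
    [0,[0,0,-0.1],0]
  ]
}}

```text
clock: 13.83
tcp_pos: [0.5588, -0.0415, 0.1433]
ee_rot: [[-0.971, 0.234, -0.038], [0.234, 0.972, 0.014], [0.04, 0.005, -0.999]]
wrist_force: [-4.1, 3.1, 8.2]
width: 0.0149
```

>>> {"method": "send_rows", "body": {
  "plan": [
    [0,[0.05,0.05,-0.2],0],
    [0,[0,0,-0.2],0]
  ]
}}

```text
clock: 14.0
tcp_pos: [0.5592, -0.0414, 0.1432]
ee_rot: [[-0.972, 0.233, -0.041], [0.233, 0.972, 0.013], [0.043, 0.003, -0.999]]
wrist_force: [-6.6, 5.0, 14.7]
width: 0.0148
```

```bash
python3 - <<'E'
from look import *
c,s=look('a6',x=258,y=178,w=56,h=50,k=12); plate(c)
E
```

```text
area [154 193  54  30 913]
rack minrect ((0.48416197299957275, 0.21684525907039642), (0.15281732380390167, 0.05932081118226051), 77.6213607788086)
[ 0.5592 -0.0414  0.1432] [-0.0414  0.0134 -0.9991] [-6.6  5.  14.7] 14.0
bolthole [303.47 230.93] [ 0.5364 -0.1271  0.056 ] shift mm -6.49
```

View pics/a6.png

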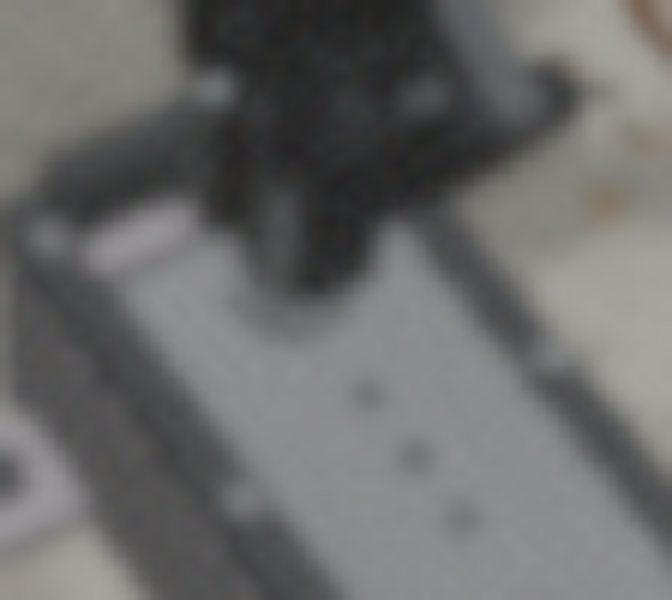

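>>> {"method": "send_rows", "body": {
  "plan": [
    [0,[-0.05,0,0.05],0],
    [0.5,[0,0,0],0],
    [0.5,[0,0,0],0],
    [0.5,[0,0,0],0]
  ]
}}

```text
clock: 14.38
tcp_pos: [0.559, -0.043, 0.1424]
ee_rot: [[-0.972, 0.232, -0.039], [0.232, 0.973, 0.009], [0.04, -0.0, -0.999]]
wrist_force: [-0.3, -0.8, 0.2]
width: 0.0426
```

```bash
python3 - <<'E'
from look import *
c,s=look('a7',x=258,y=178,w=56,h=50,k=12); print(s['width']); plate(c)
E
```

```text
area [154 193  54  30 913]
rack minrect ((0.48416197299957275, 0.21684525907039642), (0.15281732380390167, 0.05932081118226051), 77.6213607788086)
[ 0.559  -0.043   0.1424] [-0.0385  0.0089 -0.9992] [-0.3 -0.8  0.2] 14.3833
0.04256404243871857
bolthole [303.47 230.92] [ 0.5364 -0.1271  0.056 ] shift mm -6.47
```

View pics/a7.png

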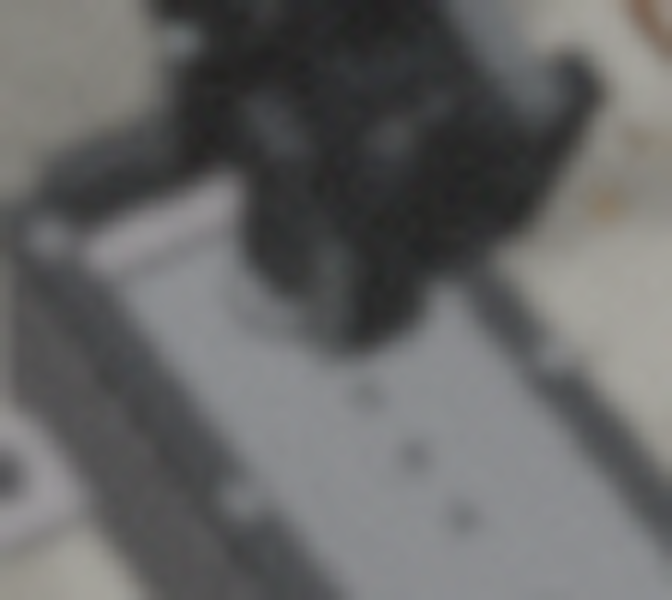

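>>> {"method": "send_rows", "body": {
  "plan": [
    [0.5,[0,0.1,1.5],0],
    [0.5,[0,0,2.5],0],
    [0.5,[0,0,2.5],0],
    [0.5,[0,0,2.5],0],
    [0.5,[0,0,1],0]
  ]
}}

```text
clock: 14.85
tcp_pos: [0.5543, -0.043, 0.238]
ee_rot: [[-0.971, 0.233, -0.052], [0.232, 0.973, 0.009], [0.053, -0.004, -0.999]]
wrist_force: [0.6, -0.3, 0.1]
width: 0.0426
```

```bash
python3 - <<'E'
from look import *
c,s=look('a8',x=250,y=165,w=75,h=70,k=8); print(s['width']); plate(c)
P=cloud(c)
q=proj(c,[[.5597,-.0400,.106]])[0].round().astype(int); print(q,P[q[1]-3:q[1]+4,q[0]-3:q[0]+4,2].round(3))
E
```

```text
area [154 193  54  30 913]
rack minrect ((0.48416197299957275, 0.21684525907039642), (0.15281732380390167, 0.05932081118226051), 77.6213607788086)
[ 0.5543 -0.043   0.238 ] [-0.0523  0.0086 -0.9986] [ 0.6 -0.3  0.1] 14.85
0.04264756833840894
bolthole [303.52 230.92] [ 0.5364 -0.1272  0.056 ] shift mm -6.52
[282 188] [[0.071 0.068 0.066 0.107 0.107 0.108 0.06 ]
 [0.106 0.109 0.107 0.105 0.11  0.107 0.107]
 [0.106 0.108 0.108 0.107 0.106 0.108 0.109]
 [0.106 0.108 0.108 0.106 0.108 0.106 0.107]
 [0.104 0.109 0.108 0.107 0.11  0.108 0.107]
 [0.101 0.105 0.107 0.108 0.108 0.105 0.107]
 [0.097 0.102 0.105 0.107 0.104 0.106 0.102]]
```

View pics/a8.png

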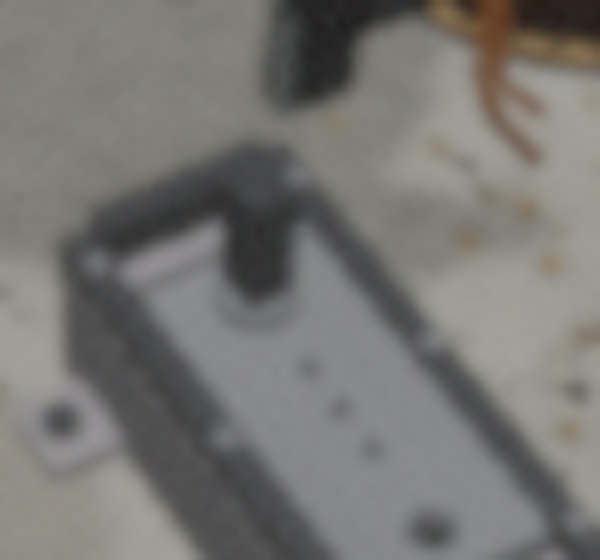

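>>> {"method": "send_rows", "body": {
  "plan": [
    [0.6,[-0.3,2.5,0],0.02],
    [0.6,[-0.5,2.5,0],0.02],
    [0.6,[-0.5,2.5,0],0.02],
    [0.6,[-0.5,2.5,0],0.02],
    [0.6,[-0.5,2.5,0],0.02]
  ]
}}

```text
clock: 15.32
tcp_pos: [0.5321, 0.0796, 0.2357]
ee_rot: [[-0.989, 0.14, -0.048], [0.14, 0.99, -0.001], [0.048, -0.008, -0.999]]
wrist_force: [0.5, -0.1, -0.1]
width: 0.0509
```

>>> {"method": "send_rows", "body": {
  "plan": [
    [0.7,[-0.5,2.5,0],0],
    [0.7,[-0.5,2.5,0],0],
    [0.7,[-0.5,2.5,0],0],
    [0.7,[-0.5,2.5,0],0],
    [0.7,[-0.5,2.5,0],0]
  ]
}}

```text
clock: 15.73
tcp_pos: [0.5024, 0.209, 0.2271]
ee_rot: [[-0.988, 0.14, -0.057], [0.141, 0.99, -0.004], [0.056, -0.012, -0.998]]
wrist_force: [0.7, 0.9, 0.2]
width: 0.06
```

>>> {"method": "send_rows", "body": {
  "plan": [
    [0.8,[0,3,2],0],
    [0.8,[0,2,2],0],
    [0.8,[0,0,0],0]
  ]
}}

```text
clock: 15.98
tcp_pos: [0.4977, 0.2637, 0.2607]
ee_rot: [[-0.988, 0.136, -0.068], [0.137, 0.991, -0.007], [0.066, -0.016, -0.998]]
wrist_force: [1.5, -0.2, 0.8]
width: 0.0684
```

>>> {"method": "send_rows", "body": {
  "plan": [
    [0.8,[0,0,-4],0],
    [0.8,[0,0,0],0],
    [0.8,[0,0,0],0]
  ]
}}

```text
clock: 16.23
tcp_pos: [0.4978, 0.2642, 0.218]
ee_rot: [[-0.989, 0.133, -0.066], [0.134, 0.991, -0.008], [0.064, -0.017, -0.998]]
wrist_force: [1.4, 0.9, 1.5]
width: 0.0684
```

>>> {"method": "send_rows", "body": {
  "plan": [
    [0.8,[0,0,4],0],
    [0.8,[0,0,0],0],
    [0.8,[0,0,0],0]
  ]
}}

```text
clock: 16.48
tcp_pos: [0.4947, 0.2603, 0.2538]
ee_rot: [[-0.988, 0.135, -0.079], [0.136, 0.991, -0.015], [0.077, -0.025, -0.997]]
wrist_force: [-0.4, 1.6, -1.4]
width: 0.0684
```

>>> {"method": "send_rows", "body": {
  "plan": [
    [0.8,[0,0,-2],0],
    [0.8,[0,0,-2],0],
    [0.8,[0,0,-2],0],
    [0.8,[0,0,-2],0],
    [0.8,[0,0,0],0]
  ]
}}

```text
clock: 16.9
tcp_pos: [0.5, 0.2578, 0.1788]
ee_rot: [[-0.988, 0.14, -0.065], [0.141, 0.99, -0.011], [0.062, -0.02, -0.998]]
wrist_force: [-0.6, 0.4, -0.5]
width: 0.0686
```

>>> {"method": "send_rows", "body": {
  "plan": [
    [0.8,[0,0,1.5],0],
    [0.8,[0,0,1.5],0],
    [0.8,[0,0,1.5],0],
    [0.8,[0,0,1],0],
    [0.8,[0,0,0],0]
  ]
}}

```text
clock: 17.32
tcp_pos: [0.5001, 0.2546, 0.2374]
ee_rot: [[-0.987, 0.144, -0.068], [0.145, 0.989, -0.013], [0.066, -0.023, -0.998]]
wrist_force: [0.6, 0.4, 0.7]
width: 0.0683
```

>>> {"method": "send_rows", "body": {
  "plan": [
    [0.8,[-1.5,0,0],0],
    [0.8,[-1.5,0,0],0],
    [0.8,[-1.5,0,0],0],
    [0.8,[-1.5,0,0],0],
    [0.8,[0,0,0],0]
  ]
}}

```text
clock: 17.73
tcp_pos: [0.4413, 0.2537, 0.2417]
ee_rot: [[-0.987, 0.147, -0.06], [0.148, 0.989, -0.01], [0.058, -0.019, -0.998]]
wrist_force: [0.0, -0.2, -1.2]
width: 0.0683
```

>>> {"method": "send_rows", "body": {
  "plan": [
    [0.8,[1.5,0,0],0],
    [0.8,[1.5,0,0],0],
    [0.8,[1.5,0,0],0],
    [0.8,[1.5,0,0],0],
    [0.8,[0,0,0],0]
  ]
}}

```text
clock: 18.15
tcp_pos: [0.5045, 0.2531, 0.2429]
ee_rot: [[-0.988, 0.145, -0.055], [0.146, 0.989, -0.01], [0.053, -0.018, -0.998]]
wrist_force: [-0.1, 0.2, 0.7]
width: 0.0683
```

>>> {"method": "send_rows", "body": {
  "plan": [
    [0.8,[-1.5,0,0],0],
    [0.8,[-1.5,0,0],0],
    [0.8,[-1.5,0,0],0],
    [0.8,[-1.5,0,0],0],
    [0.8,[0,0,0],0]
  ]
}}

```text
clock: 18.57
tcp_pos: [0.4449, 0.2519, 0.2426]
ee_rot: [[-0.987, 0.149, -0.055], [0.15, 0.989, -0.01], [0.053, -0.018, -0.998]]
wrist_force: [0.2, 0.2, -1.0]
width: 0.0682
```

>>> {"method": "send_rows", "body": {
  "plan": [
    [0.8,[1.5,0,0],0],
    [0.8,[1.5,0,0],0],
    [0.8,[1.5,0,0],0],
    [0.8,[1.5,0,0],0],
    [0.8,[0,0,0],0]
  ]
}}

```text
clock: 18.98
tcp_pos: [0.5071, 0.2517, 0.243]
ee_rot: [[-0.988, 0.147, -0.052], [0.148, 0.989, -0.01], [0.05, -0.018, -0.999]]
wrist_force: [0.4, 0.3, 0.0]
width: 0.0684
```

>>> {"method": "send_rows", "body": {
  "plan": [
    [0.8,[-1.5,0,0],0],
    [0.8,[-1.5,0,0],0],
    [0.8,[-1.5,0,0],0],
    [0.8,[-1.5,0,0],0],
    [0.8,[0,0,0],0]
  ]
}}

```text
clock: 19.4
tcp_pos: [0.4468, 0.2507, 0.2426]
ee_rot: [[-0.987, 0.15, -0.053], [0.151, 0.989, -0.01], [0.051, -0.018, -0.999]]
wrist_force: [0.5, 0.4, 0.6]
width: 0.0685
```

>>> {"method": "send_rows", "body": {
  "plan": [
    [0.8,[1.5,0,0],0],
    [0.8,[1.5,0,0],0],
    [0.8,[1.5,0,0],0],
    [0.8,[1.5,0,0],0],
    [0.8,[0,0,0],0]
  ]
}}

```text
clock: 19.82
tcp_pos: [0.5085, 0.2507, 0.2429]
ee_rot: [[-0.988, 0.148, -0.051], [0.148, 0.989, -0.01], [0.048, -0.018, -0.999]]
wrist_force: [0.4, -0.0, 0.5]
width: 0.0688
```

>>> {"method": "send_rows", "body": {
  "plan": [
    [0.8,[-0.6,0.7,0],0],
    [0.8,[-0.6,0.6,0],0],
    [0.8,[0,0,-2],0],
    [0.8,[0,0,-2],0],
    [0.8,[0,0,0],0]
  ]
}}

```text
clock: 20.23
tcp_pos: [0.4938, 0.2664, 0.2033]
ee_rot: [[-0.988, 0.148, -0.05], [0.148, 0.989, -0.008], [0.048, -0.016, -0.999]]
wrist_force: [-1.1, -0.2, -0.5]
width: 0.0681
```

```bash
python3 - <<'E'
from look import *
c,s=look('b1',x=145,y=105,w=80,h=75,k=8); axis(c,s,(.0955,.115))
E
```

```text
area [154 193  54  30 913]
rack minrect ((0.48416197299957275, 0.21684525907039642), (0.15281732380390167, 0.05932081118226051), 77.6213607788086)
[0.4938 0.2664 0.2033] [-0.0496 -0.0083 -0.9987] [-1.1 -0.2 -0.5] 20.2333
134 3 171 177 [0.4992 0.2693 0.106 ]
135 10 170 179 [0.4984 0.2631 0.107 ]
136 11 169 179 [0.4954 0.2612 0.1068]
137 11 169 179 [0.4939 0.2594 0.1056]
138 11 169 179 [0.4927 0.2582 0.1039]
139 9 170 178 [0.4911 0.2564 0.1027]
140 7 171 177 [0.49   0.2554 0.1008]
141 5 171 176 [0.4891 0.2557 0.0979]
142 2 174 175 [0.4889 0.253  0.0965]
```

View pics/b1.png

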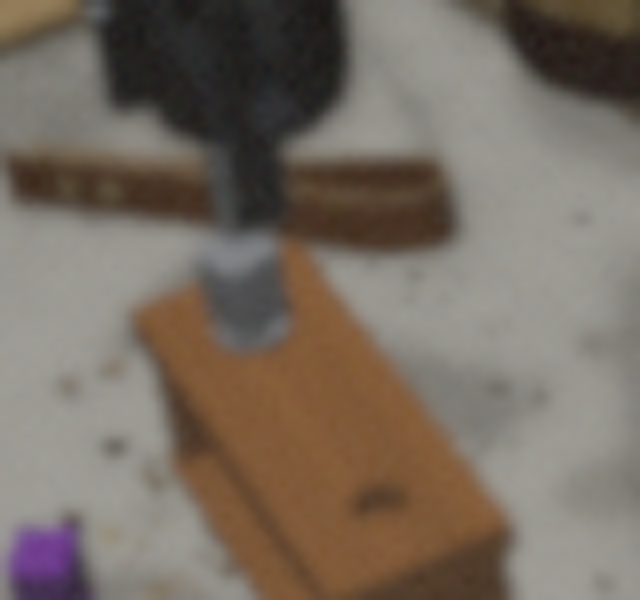

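The grey bolt sits in the rack at crop (245,290), and the purple look-alike at (45,560) is clearly separate. Descending to grip the bolt.

>>> {"method": "send_rows", "body": {
  "plan": [
    [0.8,[0.4,-0.35,0],0],
    [0.8,[0,0,-1.5],0],
    [0.8,[0,0,-1.5],0],
    [0.8,[0,0,-1.5],0],
    [0.8,[0,0,0],0]
  ]
}}

```text
clock: 20.7
tcp_pos: [0.5003, 0.2652, 0.1662]
ee_rot: [[-0.989, 0.145, -0.038], [0.145, 0.989, -0.004], [0.037, -0.01, -0.999]]
wrist_force: [-1.2, -0.6, -0.8]
width: 0.0683
```

>>> {"method": "send_rows", "body": {
  "plan": [
    [0.6,[-0.3,-0.2,-0.7],0],
    [0.6,[0,0,-0.6],0],
    [0.5,[0,0,0],0],
    [0.4,[0,0,0],0]
  ]
}}

```text
clock: 21.03
tcp_pos: [0.4991, 0.2637, 0.1566]
ee_rot: [[-0.989, 0.145, -0.032], [0.145, 0.989, -0.002], [0.032, -0.007, -0.999]]
wrist_force: [0.1, -1.0, -0.2]
width: 0.0343
```

>>> {"method": "send_rows", "body": {
  "plan": [
    [0.4,[-0.2,-0.05,-0.5],0],
    [0.4,[0,0,-0.1],0],
    [0.4,[0,0,0],0],
    [0.4,[0,0,0],0]
  ]
}}

```text
clock: 21.37
tcp_pos: [0.498, 0.2635, 0.152]
ee_rot: [[-0.989, 0.145, -0.029], [0.145, 0.989, -0.001], [0.029, -0.005, -1.0]]
wrist_force: [0.2, -0.4, -0.1]
width: 0.0339
```

>>> {"method": "send_rows", "body": {
  "plan": [
    [0.4,[0,0,-0.2],0],
    [0,[0,0,0],0],
    [0,[0,0,0],0],
    [0,[0,0,0],0],
    [0,[0,0,0],0]
  ],
  "force": 80
}}

```text
clock: 21.78
tcp_pos: [0.4984, 0.2637, 0.1506]
ee_rot: [[-0.989, 0.145, -0.029], [0.145, 0.989, -0.001], [0.028, -0.005, -1.0]]
wrist_force: [-1.1, -0.5, 1.2]
width: 0.0202
```

>>> {"method": "send_rows", "body": {
  "plan": [
    [0,[0,0,0],0],
    [0,[0,0,1.5],0],
    [0,[0,0,2],0],
    [0,[0,0,2],0],
    [0,[0,0,2],0]
  ]
}}

```text
clock: 22.2
tcp_pos: [0.4939, 0.2618, 0.2196]
ee_rot: [[-0.989, 0.145, -0.041], [0.146, 0.989, -0.006], [0.04, -0.012, -0.999]]
wrist_force: [-0.2, 0.3, -1.3]
width: 0.0201
```

>>> {"method": "send_rows", "body": {
  "plan": [
    [0,[0,0,1.2],0],
    [0,[0,0,0],0],
    [0,[0,0,0],0],
    [0,[0,0,0],0]
  ]
}}

```text
clock: 22.53
tcp_pos: [0.4957, 0.2625, 0.2355]
ee_rot: [[-0.989, 0.145, -0.034], [0.145, 0.989, -0.003], [0.033, -0.008, -0.999]]
wrist_force: [0.7, -0.4, -0.3]
width: 0.0204
```

```bash
python3 - <<'E'
from look import *
c,s=look('b2',x=145,y=95,w=80,h=75,k=8); print(s['width'],s['ee_rot'].round(3).tolist()); axis(c,s,(.1,.2))
E
```

```text
area [154 193  54  30 913]
rack minrect ((0.48416197299957275, 0.21684525907039642), (0.15281732380390167, 0.05932081118226051), 77.6213607788086)
[0.4957 0.2625 0.2355] [-0.0342 -0.0032 -0.9994] [ 0.7 -0.4 -0.3] 22.5333
0.020428827624456577 [[-0.989, 0.145, -0.034], [0.145, 0.989, -0.003], [0.033, -0.008, -0.999]]
103 1 168 168 [0.5038 0.2722 0.1959]
104 2 162 164 [0.4913 0.2735 0.1991]
105 3 161 164 [0.4899 0.2733 0.1971]
106 4 161 164 [0.4895 0.2745 0.1939]
107 4 161 164 [0.4884 0.2735 0.1922]
108 5 161 165 [0.4883 0.2718 0.1903]
109 4 162 165 [0.4868 0.2676 0.1904]
110 9 162 175 [0.4907 0.2539 0.1927]
111 13 162 175 [0.4893 0.251  0.1922]
112 14 162 175 [0.4881 0.2497 0.1907]
113 14 162 175 [0.4882 0.2509 0.1871]
114 14 162 175 [0.4878 0.2511 0.1844]
115 12 164 175 [0.4875 0.2467 0.184 ]
116 13 164 176 [0.4886 0.2475 0.1801]
117 12 165 176 [0.4883 0.2456 0.1784]
118 12 165 176 [0.4885 0.247  0.1746]
119 12 164 175 [0.4872 0.2501 0.1707]
120 11 164 174 [0.4872 0.2535 0.1658]
121 9 165 173 [0.4869 0.2541 0.1627]
122 7 166 172 [0.487  0.2552 0.159 ]
123 5 168 172 [0.4923 0.2613 0.1494]
124 4 169 172 [0.4917 0.2588 0.1482]
125 4 169 172 [0.4908 0.2582 0.1459]
126 5 169 173 [0.4926 0.2601 0.1407]
127 5 169 173 [0.4921 0.2603 0.1378]
128 4 170 173 [0.4914 0.2576 0.1367]
129 3 170 172 [0.49   0.2584 0.134 ]
```

View pics/b2.png

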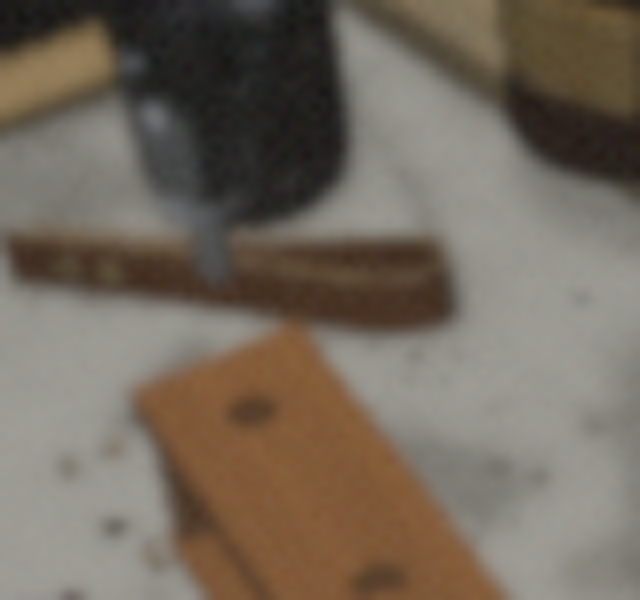

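>>> {"method": "send_rows", "body": {
  "plan": [
    [0,[0.2,-2,0],-0.02],
    [0,[0.3,-3,0.1],-0.02],
    [0,[0.3,-3,0.1],-0.02],
    [0,[0.3,-3,0.1],-0.02],
    [0,[0.3,-3,0.1],-0.02]
  ]
}}

```text
clock: 23.0
tcp_pos: [0.5049, 0.1226, 0.2313]
ee_rot: [[-0.97, 0.237, -0.047], [0.237, 0.971, 0.001], [0.046, -0.01, -0.999]]
wrist_force: [0.3, 0.2, -1.0]
width: 0.0198
```

>>> {"method": "send_rows", "body": {
  "plan": [
    [0,[0.3,-3,0.1],0],
    [0,[0.3,-3,0.1],0],
    [0,[0.3,-3,0.1],0],
    [0,[0.3,-3,0.1],0],
    [0,[0.3,-3,0],0]
  ]
}}

```text
clock: 23.42
tcp_pos: [0.5152, -0.0341, 0.2276]
ee_rot: [[-0.97, 0.237, -0.06], [0.237, 0.971, 0.002], [0.059, -0.012, -0.998]]
wrist_force: [-0.1, -1.3, -2.2]
width: 0.0199
```

>>> {"method": "send_rows", "body": {
  "plan": [
    [0,[0.5,-2.3,0.1],0],
    [0,[0.5,-2.3,0.1],0],
    [0,[0.5,-2.3,0],0],
    [0,[0.4,-1.5,0],0],
    [0,[0,0,0],0]
  ]
}}

```text
clock: 23.83
tcp_pos: [0.5307, -0.1276, 0.2219]
ee_rot: [[-0.967, 0.243, -0.071], [0.244, 0.97, 0.004], [0.07, -0.014, -0.997]]
wrist_force: [0.0, -0.4, -2.0]
width: 0.02
```

>>> {"method": "send_rows", "body": {
  "plan": [
    [0,[0,0,0],0],
    [0,[0,0,0],0]
  ]
}}

```text
clock: 24.0
tcp_pos: [0.5293, -0.1275, 0.2191]
ee_rot: [[-0.966, 0.246, -0.076], [0.246, 0.969, 0.006], [0.075, -0.013, -0.997]]
wrist_force: [0.4, -0.5, -1.0]
width: 0.02
```

>>> {"method": "send_rows", "body": {
  "plan": [
    [0,[0.6,0,0],0],
    [0,[0.6,0,-0.5],0],
    [0,[0,0,-1],0],
    [0,[0,0,-1],0],
    [0,[0,0,-0.5],0]
  ]
}}

```text
clock: 24.42
tcp_pos: [0.5424, -0.1233, 0.1863]
ee_rot: [[-0.968, 0.241, -0.076], [0.241, 0.97, 0.007], [0.075, -0.011, -0.997]]
wrist_force: [-0.3, 0.2, -1.5]
width: 0.0202
```

>>> {"method": "send_rows", "body": {
  "plan": [
    [0,[0,0,0],0],
    [0,[0,0,0],0]
  ]
}}

```text
clock: 24.58
tcp_pos: [0.5408, -0.1219, 0.183]
ee_rot: [[-0.967, 0.24, -0.081], [0.24, 0.971, 0.009], [0.081, -0.011, -0.997]]
wrist_force: [-0.4, -0.9, -1.3]
width: 0.0203
```

```bash
python3 - <<'E'
from look import *
c,s=look('b3',x=270,y=185,w=64,h=60,k=10); print(s['width']); axis(c,s,(.064,.13)); 
E
```

```text
area [154 193  54  30 913]
rack minrect ((0.48416197299957275, 0.21684525907039642), (0.15281732380390167, 0.05932081118226051), 77.6213607788086)
[ 0.5408 -0.1219  0.183 ] [-0.0813  0.0091 -0.9966] [-0.4 -0.9 -1.3] 24.5833
0.020272361054420544
202 1 295 295 [ 0.535  -0.0991  0.1287]
203 1 295 295 [ 0.5347 -0.0995  0.1261]
204 1 295 295 [ 0.5359 -0.0988  0.1214]
205 2 295 296 [ 0.5325 -0.103   0.1248]
206 2 295 296 [ 0.5298 -0.1053  0.1259]
207 3 295 297 [ 0.5301 -0.1066  0.1237]
208 3 295 297 [ 0.5278 -0.1086  0.1243]
209 3 295 297 [ 0.5281 -0.1086  0.1207]
210 4 296 299 [ 0.5265 -0.1139  0.1237]
211 6 296 301 [ 0.5252 -0.1177  0.125 ]
212 6 296 301 [ 0.5252 -0.1178  0.1219]
213 6 296 301 [ 0.525  -0.1183  0.1193]
214 8 296 303 [ 0.5241 -0.1217  0.12  ]
215 11 296 313 [ 0.526  -0.1272  0.1201]
216 14 296 312 [ 0.5255 -0.13    0.1198]
217 15 297 312 [ 0.5257 -0.133   0.1191]
218 14 297 310 [ 0.5238 -0.1327  0.1174]
219 10 298 307 [ 0.5228 -0.1314  0.1139]
220 6 299 304 [ 0.5248 -0.1276  0.1052]
221 5 299 303 [ 0.5294 -0.1232  0.0934]
222 5 299 303 [ 0.5303 -0.1228  0.0889]
223 5 299 303 [ 0.5295 -0.1237  0.0871]
224 5 299 303 [ 0.5296 -0.1238  0.0837]
225 4 299 302 [ 0.5287 -0.1235  0.0809]
```

View pics/b3.png

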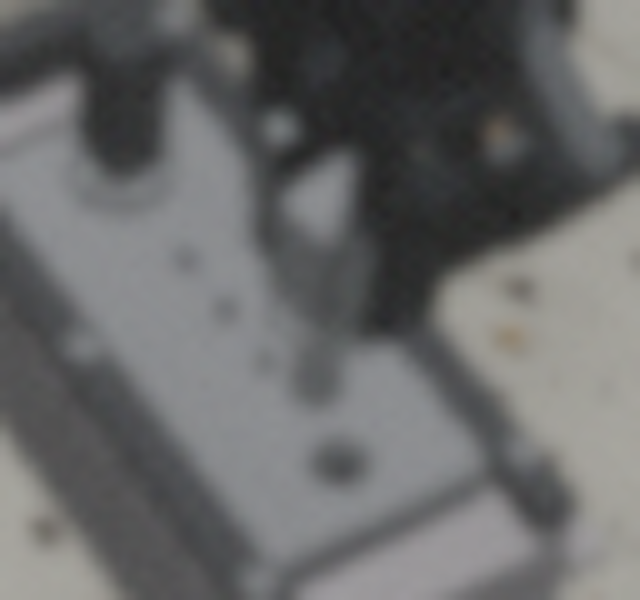

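```bash
python3 - <<'E'
from look import *
c,s=pickle.load(open('b3.pkl','rb'))
for z in(.077,.08): print(z,atz(c,[[270+315/10-.5,185+407/10-.5]],z))
print(atz(c,[[270+338/10-.5,185+461/10-.5]],.056))
E
```

```text
area [154 193  54  30 913]
rack minrect ((0.48416197299957275, 0.21684525907039642), (0.15281732380390167, 0.05932081118226051), 77.6213607788086)
0.077 [[ 0.53131678 -0.12286416  0.077     ]]
0.08 [[ 0.52952689 -0.12421708  0.08      ]]
[[ 0.53673683 -0.12629516  0.056     ]]
```

>>> {"method": "send_rows", "body": {
  "plan": [
    [0,[0.2,-0.3,-0.3],0],
    [0,[0.25,-0.4,-0.3],0],
    [0,[0,0,0],0],
    [0,[0,0,0],0]
  ]
}}

```text
clock: 24.97
tcp_pos: [0.546, -0.1299, 0.1773]
ee_rot: [[-0.968, 0.24, -0.08], [0.24, 0.971, 0.008], [0.08, -0.011, -0.997]]
wrist_force: [-0.8, 0.8, -1.4]
width: 0.0203
```

```bash
python3 - <<'E'
from look import *
c,s=look('b4',x=280,y=195,w=50,h=50,k=12); print(s['width']); axis(c,s,(.064,.1)); 
E
```

```text
area [154 193  54  30 913]
rack minrect ((0.48416197299957275, 0.21684525907039642), (0.15281732380390167, 0.05932081118226051), 77.6213607788086)
[ 0.546  -0.1299  0.1773] [-0.0798  0.0085 -0.9968] [-0.8  0.8 -1.4] 24.9667
0.02030391268385157
219 1 301 301 [ 0.5296 -0.1225  0.0993]
223 5 304 308 [ 0.5352 -0.132   0.0895]
224 5 303 307 [ 0.5345 -0.1303  0.0852]
225 4 303 307 [ 0.5346 -0.1312  0.0825]
226 5 303 307 [ 0.5347 -0.1308  0.0786]
227 5 303 307 [ 0.5352 -0.1307  0.0745]
228 3 304 306 [ 0.5347 -0.1314  0.0721]
```

View pics/b4.png

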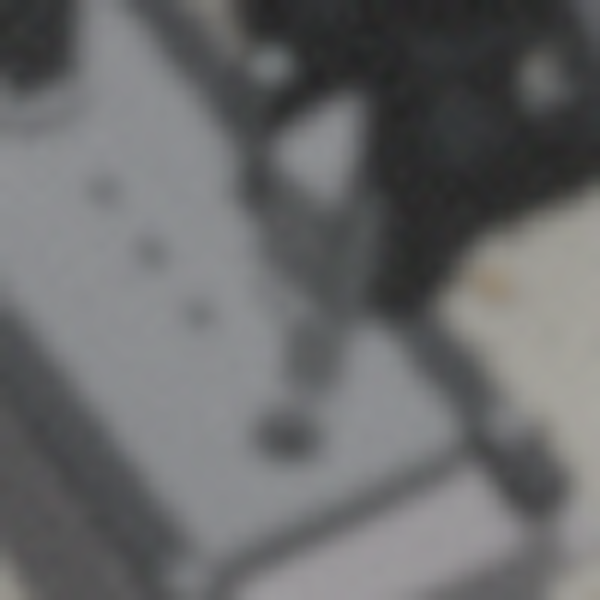

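```bash
python3 - <<'E'
from look import *
c,s=pickle.load(open('b4.pkl','rb'))
t=[280+313/12-.5,195+397/12-.5]; print(t)
for z in(.069,.071,.073): print(z,atz(c,[t],z))
print(atz(c,[[280+286/12-.5,195+437/12-.5]],.056),proj(c,[[.536,-.1276,.056],[.536,-.1276,.071]]))
print(c['R'][0])
plate(c,303,231)
E
```

```text
area [154 193  54  30 913]
rack minrect ((0.48416197299957275, 0.21684525907039642), (0.15281732380390167, 0.05932081118226051), 77.6213607788086)
[305.5833333333333, 227.58333333333334]
0.069 [[ 0.53824694 -0.13014709  0.069     ]]
0.071 [[ 0.53704749 -0.13101783  0.071     ]]
0.073 [[ 0.53584805 -0.13188857  0.073     ]]
[[ 0.53617314 -0.12689186  0.056     ]] [[303.52957298 231.15722806]
 [304.01806852 226.93296466]]
[ 0.71460691 -0.69942563 -0.01186377]
bolthole [304.   229.83] [ 0.5393 -0.126   0.056 ] shift mm -4.67
```

>>> {"method": "send_rows", "body": {
  "plan": [
    [0,[-0.2,0.2,-0.4],0],
    [0,[0,0,-0.4],0],
    [0,[0,0,0],0],
    [0,[0,0,0],0]
  ]
}}

```text
clock: 25.35
tcp_pos: [0.5441, -0.1281, 0.1693]
ee_rot: [[-0.968, 0.24, -0.078], [0.24, 0.971, 0.008], [0.078, -0.011, -0.997]]
wrist_force: [0.7, 0.2, -1.0]
width: 0.02
```

```bash
python3 - <<'E'
from look import *
c,s=look('b5',x=280,y=195,w=50,h=50,k=12); print(s['width']); axis(c,s,(.062,.1)); 
E
```

```text
area [154 193  54  30 913]
rack minrect ((0.48416197299957275, 0.21684525907039642), (0.15281732380390167, 0.05932081118226051), 77.6213607788086)
[ 0.5441 -0.1281  0.1693] [-0.0784  0.008  -0.9969] [ 0.7  0.2 -1. ] 25.35
0.020031865793038076
218 1 299 299 [ 0.5283 -0.1182  0.0998]
219 2 299 300 [ 0.5281 -0.1198  0.0982]
220 3 299 301 [ 0.5293 -0.1204  0.0944]
221 3 300 302 [ 0.5283 -0.124   0.0952]
222 4 300 303 [ 0.5271 -0.1264  0.0952]
223 4 301 304 [ 0.5265 -0.1297  0.0955]
224 5 302 308 [ 0.5274 -0.134   0.0954]
225 6 302 307 [ 0.5291 -0.1333  0.0897]
226 5 302 306 [ 0.533  -0.1295  0.079 ]
227 5 302 306 [ 0.5333 -0.1295  0.0752]
228 5 302 306 [ 0.5335 -0.1297  0.0717]
229 6 302 321 [ 0.5387 -0.1335  0.0667]
230 4 303 320 [ 0.5395 -0.1362  0.0652]
```

View pics/b5.png

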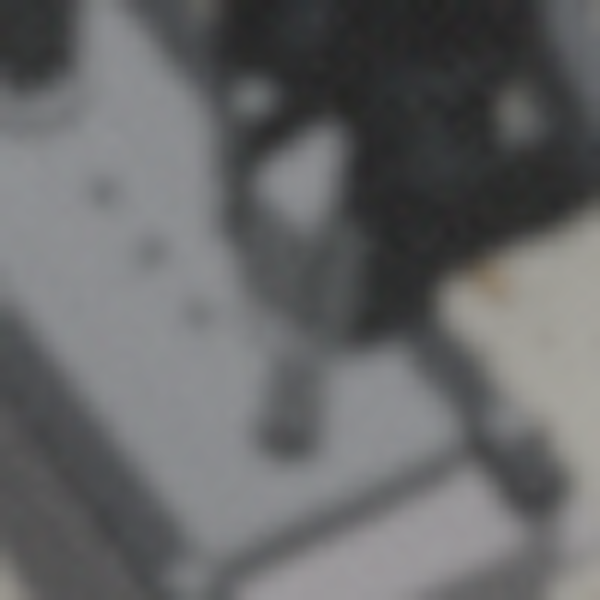

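>>> {"method": "send_rows", "body": {
  "plan": [
    [0,[0,0,-0.3],0],
    [0,[0,0,-0.3],0],
    [0,[0,0,-0.2],0],
    [0,[0,0,0],0]
  ]
}}

```text
clock: 25.73
tcp_pos: [0.5441, -0.128, 0.1606]
ee_rot: [[-0.968, 0.24, -0.078], [0.24, 0.971, 0.008], [0.078, -0.011, -0.997]]
wrist_force: [-0.2, 0.5, -0.7]
width: 0.0201
```

>>> {"method": "send_rows", "body": {
  "plan": [
    [0,[0,0,-0.2],0],
    [0,[0,0,-0.2],0],
    [0,[0,0,-0.2],0]
  ]
}}

```text
clock: 25.98
tcp_pos: [0.5444, -0.1281, 0.1544]
ee_rot: [[-0.968, 0.24, -0.078], [0.24, 0.971, 0.008], [0.077, -0.011, -0.997]]
wrist_force: [0.2, -0.3, -0.9]
width: 0.02
```

>>> {"method": "send_rows", "body": {
  "plan": [
    [0,[0,0,-0.2],0],
    [0,[0,0,-0.2],0],
    [0,[0,0,-0.2],0]
  ]
}}

```text
clock: 26.23
tcp_pos: [0.5443, -0.128, 0.1477]
ee_rot: [[-0.968, 0.24, -0.078], [0.24, 0.971, 0.008], [0.078, -0.011, -0.997]]
wrist_force: [0.2, -0.6, -1.7]
width: 0.0207
```

>>> {"method": "send_rows", "body": {
  "plan": [
    [0,[0,0,-0.2],0],
    [0,[0,0,-0.2],0],
    [0,[0,0,-0.1],0]
  ]
}}

```text
clock: 26.48
tcp_pos: [0.5439, -0.1279, 0.1418]
ee_rot: [[-0.968, 0.24, -0.079], [0.24, 0.971, 0.008], [0.079, -0.011, -0.997]]
wrist_force: [0.0, 0.3, -0.3]
width: 0.0202
```

>>> {"method": "send_rows", "body": {
  "plan": [
    [0,[0,0,-0.2],0],
    [0,[0,0,-0.2],0],
    [0,[0,0,-0.1],0]
  ]
}}

```text
clock: 26.73
tcp_pos: [0.5439, -0.128, 0.1367]
ee_rot: [[-0.968, 0.24, -0.08], [0.24, 0.971, 0.008], [0.079, -0.011, -0.997]]
wrist_force: [-2.3, 0.7, 6.0]
width: 0.0198
```

```bash
python3 - <<'E'
from look import *
c,s=look('b6',x=280,y=195,w=50,h=50,k=12); print(s['width'])
E
```

```text
area [154 193  54  30 913]
rack minrect ((0.48416197299957275, 0.21684525907039642), (0.15281732380390167, 0.05932081118226051), 77.6213607788086)
[ 0.5439 -0.128   0.1367] [-0.0797  0.0081 -0.9968] [-2.3  0.7  6. ] 26.7333
0.019767701415546932
```

View pics/b6.png

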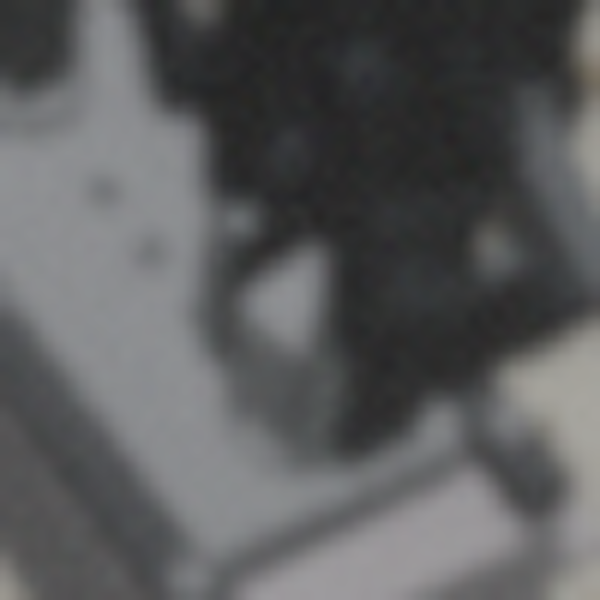

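>>> {"method": "send_rows", "body": {
  "plan": [
    [0,[-0.15,0,-0.1],0],
    [0,[-0.15,0,-0.1],0],
    [0,[-0.15,0,-0.1],0]
  ]
}}

```text
clock: 27.03
tcp_pos: [0.5429, -0.128, 0.1367]
ee_rot: [[-0.968, 0.241, -0.07], [0.241, 0.971, 0.008], [0.07, -0.009, -0.998]]
wrist_force: [1.2, 1.2, 3.0]
width: 0.0202
```

Untilting as intended. A little more.

>>> {"method": "send_rows", "body": {
  "plan": [
    [0,[-0.15,0,-0.1],0],
    [0,[-0.15,0,-0.1],0],
    [0,[-0.15,0,-0.1],0]
  ]
}}

```text
clock: 27.28
tcp_pos: [0.542, -0.128, 0.1366]
ee_rot: [[-0.969, 0.242, -0.059], [0.242, 0.97, 0.007], [0.059, -0.007, -0.998]]
wrist_force: [3.1, 2.9, 5.1]
width: 0.0202
```

>>> {"method": "send_rows", "body": {
  "plan": [
    [0,[-0.1,0,-0.15],0],
    [0,[-0.1,0,-0.15],0],
    [0,[0,0,-0.15],0]
  ]
}}

```text
clock: 27.53
tcp_pos: [0.5418, -0.128, 0.1365]
ee_rot: [[-0.969, 0.242, -0.055], [0.242, 0.97, 0.007], [0.055, -0.007, -0.998]]
wrist_force: [-2.3, 2.8, 12.1]
width: 0.0201
```

>>> {"method": "send_rows", "body": {
  "plan": [
    [0,[0,0,0.03],0],
    [0.5,[0,0,0],0],
    [0.5,[0,0,0],0],
    [0.5,[0,0,0],0]
  ]
}}

```text
clock: 27.87
tcp_pos: [0.5381, -0.1285, 0.1344]
ee_rot: [[-0.969, 0.24, -0.064], [0.24, 0.971, 0.006], [0.063, -0.01, -0.998]]
wrist_force: [-0.4, -0.2, 0.5]
width: 0.0428
```

>>> {"method": "send_rows", "body": {
  "plan": [
    [0.5,[0,0,1],0],
    [0.5,[0,0,2],0],
    [0.5,[0,0,2.5],0],
    [0.5,[0,0,2.5],0],
    [0.5,[0,0,2.5],0]
  ]
}}

```text
clock: 28.28
tcp_pos: [0.5292, -0.1266, 0.2334]
ee_rot: [[-0.967, 0.241, -0.088], [0.24, 0.971, 0.013], [0.089, -0.009, -0.996]]
wrist_force: [0.2, -0.7, 0.7]
width: 0.0427
```

>>> {"method": "send_rows", "body": {
  "plan": [
    [0.5,[-3,3,1],0],
    [0.5,[-3,3,1],0],
    [0.5,[-3,3,1],0],
    [0.5,[-2,3,0],0],
    [0.5,[0,0,0],0]
  ]
}}

```text
clock: 28.7
tcp_pos: [0.4224, -0.0103, 0.2727]
ee_rot: [[-0.966, 0.246, -0.074], [0.246, 0.969, 0.008], [0.074, -0.011, -0.997]]
wrist_force: [0.3, 0.2, -0.4]
width: 0.0427
```

```bash
python3 - <<'E'
from look import *
c,s=look('c1',x=250,y=170,w=80,h=75,k=8); print(s['width'])
P=cloud(c)
for n,X in(('drift top',[.5597,-.0400,.106]),('bolt top',[.536,-.1276,.09])):
    q=proj(c,[X])[0].round().astype(int); print(n,q,P[q[1]-4:q[1]+5,q[0]-4:q[0]+5,2].round(3))
look('c1t',x=240,y=150,w=80,h=62,cam='top',k=9)
E
```

```text
area [154 193  54  30 913]
rack minrect ((0.48416197299957275, 0.21684525907039642), (0.15281732380390167, 0.05932081118226051), 77.6213607788086)
[ 0.4224 -0.0103  0.2727] [-0.0743  0.0076 -0.9972] [ 0.3  0.2 -0.4] 28.7
0.042724323943222606
drift top [282 188] [[0.068 0.07  0.068 0.068 0.066 0.067 0.06  0.06  0.058]
 [0.068 0.067 0.069 0.067 0.108 0.107 0.106 0.057 0.058]
 [0.066 0.106 0.108 0.11  0.11  0.109 0.107 0.106 0.059]
 [0.107 0.106 0.107 0.106 0.107 0.11  0.107 0.108 0.108]
 [0.103 0.107 0.107 0.108 0.109 0.103 0.109 0.108 0.108]
 [0.101 0.105 0.107 0.109 0.107 0.106 0.108 0.106 0.108]
 [0.098 0.101 0.105 0.107 0.109 0.107 0.107 0.108 0.105]
 [0.093 0.098 0.1   0.107 0.106 0.105 0.104 0.104 0.1  ]
 [0.093 0.095 0.098 0.102 0.104 0.101 0.1   0.098 0.096]]
bolt top [305 221] [[0.058 0.058 0.057 0.092 0.091 0.058 0.056 0.058 0.057]
 [0.056 0.09  0.092 0.093 0.09  0.091 0.057 0.055 0.06 ]
 [0.089 0.091 0.092 0.094 0.09  0.093 0.092 0.092 0.06 ]
 [0.09  0.092 0.094 0.091 0.091 0.09  0.091 0.09  0.091]
 [0.09  0.091 0.092 0.091 0.091 0.092 0.091 0.092 0.09 ]
 [0.091 0.091 0.092 0.09  0.092 0.091 0.09  0.091 0.091]
 [0.092 0.091 0.093 0.093 0.093 0.091 0.091 0.092 0.092]
 [0.09  0.089 0.091 0.09  0.091 0.094 0.091 0.09  0.088]
 [0.087 0.089 0.093 0.091 0.092 0.091 0.091 0.089 0.085]]
[ 0.4243 -0.012   0.2734] [-0.0713  0.005  -0.9974] [0.5 0.4 0. ] 28.75
```

View pics/c1.png

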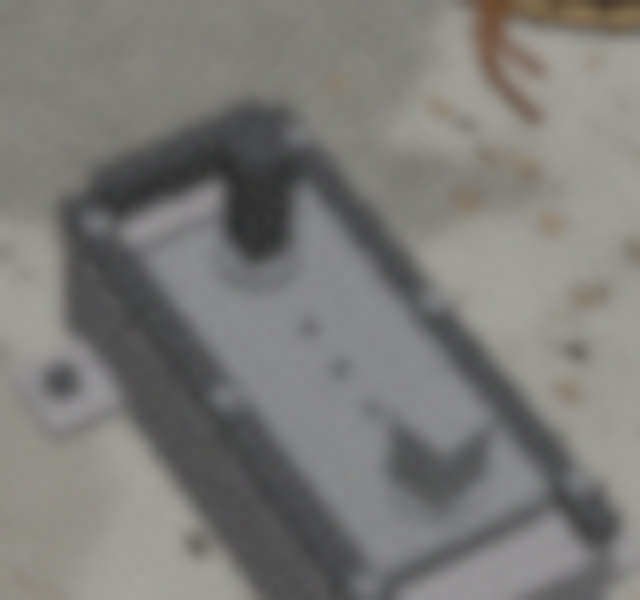

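View pics/c1t.png

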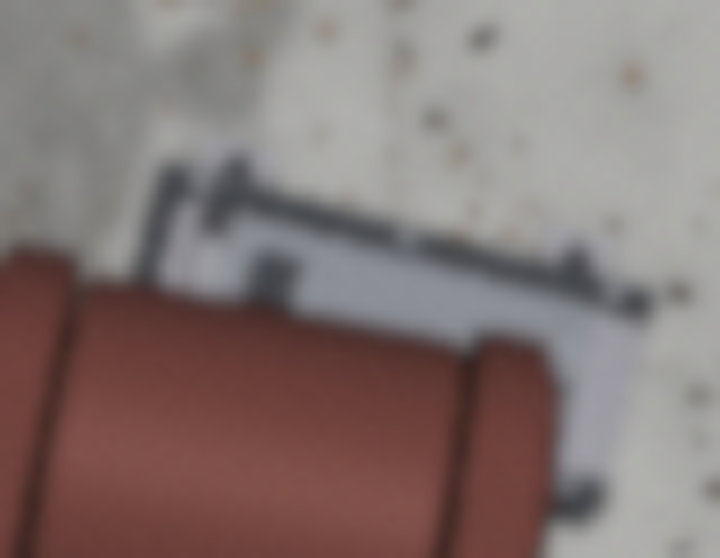

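```bash
python3 - <<'E'
from look import *
c,s=pickle.load(open('c1.pkl','rb'))
d=np.abs(c['image'].astype(int)-S['image']).sum(2)
for n,(x,y,w,h) in dict(beeswax=(190,197,34,30),spool=(370,215,32,45),purple=(140,160,20,32)).items(): print(n,d[y:y+h,x:x+w].mean().round(1),d[y:y+h,x:x+w].max())
P=cloud(c); 
for n,X in(('drift',[.5597,-.04]),('bolt',[.536,-.1276])):
    m=(np.hypot(P[...,0]-X[0],P[...,1]-X[1])<.014)&(P[...,2]>.085); print(n,np.percentile(P[m][:,2],[50,90]))
j=(np.hypot(P[...,0]-.548,P[...,1]+.084)<.02);print('plate z',np.median(P[j][:,2]))
env.hand_in(); print(env.sense()['clock'])
E
```

```text
area [154 193  54  30 913]
rack minrect ((0.48416197299957275, 0.21684525907039642), (0.15281732380390167, 0.05932081118226051), 77.6213607788086)
beeswax 14.7 25
spool 16.0 27
purple 15.0 27
drift [0.10162735 0.10825894]
bolt [0.09080541 0.09258387]
plate z 0.05735181105869522
the job is handed in; nothing more can be done
the job is handed in; nothing more can be done
```

The drift is home in the hole nearest the end stop, the bolt is home in the other hole, and I handed the job in after about 29 s of the 72 s allowed. I have no verdict back.

- **Drift:** the tip landed on the bar, so I eased it about 7 mm towards -y, where it dropped into the bar's hole. The taper then drew the plate about 6.5 mm into line, until the collar sat on the plate.
- **Bolt:** the grey square-headed bolt from the rack (not the purple one) went in freely. It landed tilted, and I eased it level until the collar seated. The gripper then let go and moved clear.
- **Height checks:** the scene camera's depth reads about 1.4 mm high on the plate. Allowing for that, the drift's top stands at about 0.106 m and the bolt's at about 0.090 m, which are their home heights.
- **Forces:** the highest wrist force reported was about 18 N. Readings came only at the end of each call, so a brief peak between them could have gone unseen.
- **Bystanders:** the beeswax, the spool and the purple look-alike show no change from the first picture.
- **Checks that failed or disagreed:**
  - The tool tilted up to about 5° during the moves because the row commands could not correct it.
  - In the final top view the arm hid the bolt, so its seating rests on the scene camera and on the height at which the gripper stopped.

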